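# Start a self-tapping thumbscrew in an instrument lid

## Robot

A 6-joint arm with a two-finger parallel gripper is mounted at the origin on a cart in front of the work surface, level with it; the furniture and walls round the work are solid. World frame = base frame: x ahead of the robot, y to its left, z up, the work surface at z = 0. Lengths are in m, angles in rad, forces in N, time in s.
With the tool pointing down it reaches from about 0.35 to 0.975 m from the base axis. Payload 4.9 kg.
Tool frame: the origin (TCP) lies at the very end of the fingers, on their centre line; the grasp point (between the pads) lies 19 mm behind it (ctrl.grasp_offset is the distance from the TCP to the grasp point, in m); y points along the fingers, z is the direction in which the jaws open and shut, and the axes are right-handed (so a half turn about y gives the same grasp; the last joint's range is limited). The gripper opens to 85 mm and grips with 20 to 120 N. Pads are 22 mm wide; open, the fingers measure 114 mm over their backs; the gripper's body (76 mm by 85 mm) begins 54 mm behind the grasp point. The pads swing forward as they close: fully open they stand 13 mm farther back than shut.
Start: joints at [1.193, 0.053, 1.613, -0, 1.476, -0.119], TCP at [0.16, 0.604, 0.231] pointing down, gripper open.
Joint ranges: [-3.01, 3.01], [-1.01, 2.22], [0.06, 2.58], [-1.02, 4.17], [0.09, 2.62], [-3.14, 3.14]. Speed limits (rad/s): [2.57, 2.57, 3.14, 3.14, 3.14, 3.14].

## Interface

Orientations are given as a rotation vector (axis times angle).
In Python, from station import ctrl, eyes, finish_job, find_in, regions_of, pinpoint gives the robot as it stands.
- The arm moves only by the tool play_rows, never from a script. Its argument "moves" is a list of rows, each an object of numbers: "x", "y", "z": the shift along the world's x, y, z in cm; "turn": the turn about the world's z in degrees; "jaw": the finger opening in cm, from 0 to 8.54. A call has 1 to 8 rows; each row shifts and turns the commanded pose from where the row before left it; what a row does not reach is not made up. A row lasts 1/12 s, in which the tool goes at most 41.7 mm and 7.16 degrees, less where a joint would pass 70% of its speed; a pose out of reach is approached as far as the arm can. A call is refused whole if a number of a shift passes 4.17 or a number of a turn 7.16, either way. A call with a gripper value outside its range is refused whole. The fingers move at their own pace and stop on an object; "squeeze" is the grip in N (left out, the last holds). Time passes only in rows, so rows that do not move let the fingers close. It gives the time, the measured TCP pose, the force and the opening at its end, in the units of the state.
- ctrl.get_obs(): the state, without advancing time (a new reading comes with each control period).
- eyes.get_image(name): name is "side" or "top" or "wrist"; returns a dict with "img" (420x560x3 uint8, red, green, blue), "camera_matrix" (3x3 intrinsics, pixels), "D" ([k1, k2, p1, p2, k3] as OpenCV has them; the pictures are not rectified), "cam_to_world" (4x4, takes a point from camera to world coordinates). Camera axes: x right, y up, looking along -z (the intrinsics and any distortion apply to the point x, -y, -z); pixel columns grow to the right and rows downward; lengths in m; the calibration is good to about 2 mm. A picture is of the moment at which its call begins. There is no depth.
- finish_job(): hands the job in, once; it reports no verdict.
Trained networks look in the newest picture that a camera, given by its name, has taken for a name from the list of things; names that differ only in an ending like _2 or _b are one class to them, and where a whole thing is asked for, a point or a joint stands for the part that bears it (a point fixed in the world has none). Each returns a list of dicts, best first, with "score" (0 to 1); they miss things now and then, are a little off and sometimes report something else, mostly with a low value. They report only what shows in the picture. A call takes as long as a camera call. They do not tell look-alikes from the thing itself.
- find_in(camera, query): "point" ([column, row] in pixels, amid what is visible of it).
- regions_of(camera, query): "pixels" (420x560 bool, what is visible of it) and "point" ([column, row] in pixels, amid what is visible of it).
- pinpoint(camera, query): "point" ([column, row] in pixels: a listed point, or the origin of a listed thing).
The state is a dict: "t": time; "q": joint angles; "dq": joint speeds; "effort": joint torques, N m; "tool_pos": TCP position; "tool_rot": TCP orientation; "contact_force": force on the tool from outside, world axes, zero at the start; "wrist_torque": the same for the moment, N m; "opening": finger opening in m.
Only numpy, scipy, OpenCV 4.12 (cv2) and the standard library are available. Lean on these libraries where they do the work, as an engineer would, in place of code of your own. Each camera call takes 0.05 s, during which the arm holds its last target.

## Task

Take the orange-headed self-tapping thumbscrew out of the aluminium stand and set it upright in the open pilot hole of the white instrument lid. Then push it down firmly, with about 16 N and never more than 25 N, while turning it clockwise, regripping as needed, until it has cut its first thread and sunk about 5 mm deeper than where it first stood in the hole; do not drive it much further. Let go, leave it standing straight in the hole, and leave the bottle, vial, petri dish and marker where they are.

Things in the scene. Friction and masses are not known exactly. Their poses are not given: they have to be found in the camera images.
- screw: Loose self-tapping thumbscrew, 60 g, 62 mm tall. Origin: centre of the tip; z runs up to the head. Shank 10 mm in diameter, its end rounded, up to z = 38 mm; knurled orange head 26 mm in diameter, z = 38 to 62 mm, white mark on top; grip it at any yaw. Starts upright in the stand, tip 10 mm above the worktop. Cuts 6 mm deeper per full turn clockwise (seen from above).
- screw_stand: Fixed aluminium block, 50 (x) x 75 (y) x 30 mm high, origin under its centre. Two blind holes, 13 mm wide and 20 mm deep, at y = -17 mm (the screw stands here) and y = +17 mm (empty).
- housing: Fixed instrument housing, grey base and white lid, together 110 (x) x 150 (y) x 60 mm high; origin under its centre. A black cable gland stands out 22 mm from its +x side. The lid gives downward about 1 mm per 8 N and springs back; a pressed screw also stands up to 1 mm deeper until let go. More than 25 N between screw and lid, in any direction, spoils the lid.
- pilot_hole (a point): Centre of the 13 mm hole's mouth in the lid's top, at (0, 45, 60) mm in the housing's frame; z up. The tip, put in, rests 16 mm below the mouth (head's underside 22 mm above the lid). It sinks only if turned clockwise while pressed with over 8 to 13 N (varies; least if centred): pressed less it slips, not turned it stays. It keeps its depth when let go; 7.8 mm is its limit. Turning takes under 0.15 N m.
- bottle: Loose brown reagent bottle with blue cap, 46 x 45 x 88 mm, origin under its centre. Leave alone.
- vial: Loose small glass vial with white cap, 25 mm diameter, 52 mm high, origin under its centre. Leave alone.
- petri_dish: Loose petri dish, 60 mm diameter, 16 mm high, origin under its centre. Leave alone.
- marker: Loose blue marker pen lying flat, 132 mm long (its y axis), 11 mm thick, origin under its centre. Leave alone.
Mind the look-alikes: they are no part of the job. There is more than one size of the screw; the job needs the smaller.

How it is judged:
By the outcome, as a careful person would: the job done as asked, in the order asked, and still so for the second after the job is handed in, with the robot touching nothing.
It also fails if it takes over 72 s, if anything falls off the work surface, if the arm or the gripper's body presses on something with over 40 N, if the wrist force passes 120 N, or if a joint passes its speed limit or range.

## Working session

There is one attempt and no reset: what is moved stays moved. The work goes in short steps, Python scripts to look and compute and a tool call to move; the robot and the scene stay as the last step left them, time stands still between calls to the robot, and variables do not carry over. Pictures are saved under pics/ and viewed, and the job is handed in when it is done.

Besides the shell and the picture viewer there is one more tool, called after "Request:" as name([rows], argument=value, ...), one row to a line, values as JSON. play_rows: Moves the arm, as the interface text tells. Its arguments: {"type":"object","properties":{"moves":{"type":"array"},"squeeze":{"type":"number"}},"required":["moves"]}

```bash
ls; mkdir -p pics; cat > h.py <<'E'
from station import ctrl, eyes, finish_job, find_in, regions_of, pinpoint
import numpy as np, cv2
def ray(im,p):
    K=np.array(im["camera_matrix"]);D=np.array(im["D"])
    u=cv2.undistortPoints(np.array([[p]],float),K,D)[0,0]
    T=np.array(im["cam_to_world"]); d=T[:3,:3]@np.array([u[0],-u[1],-1.]); return T[:3,3],d/np.linalg.norm(d)
def atz(im,p,z):
    o,d=ray(im,p); return o+d*(z-o[2])/d[2]
def tri(rs):
    A=np.zeros((3,3));b=np.zeros(3)
    for o,d in rs:
        P=np.eye(3)-np.outer(d,d);A+=P;b+=P@o
    x=np.linalg.solve(A,b); return x,[np.linalg.norm((np.eye(3)-np.outer(d,d))@(x-o)) for o,d in rs]
def proj(im,X):
    T=np.linalg.inv(np.array(im["cam_to_world"]));c=T[:3,:3]@np.asarray(X)+T[:3,3]
    return cv2.projectPoints(np.array([[c[0],-c[1],-c[2]]]),np.zeros(3),np.zeros(3),np.array(im["camera_matrix"]),np.array(im["D"]))[0][0,0]
def save(im,n,s=1,crop=None):
    a=im["img"] if isinstance(im,dict) else im
    a=a[:,:,::-1]
    if crop: c0,r0,c1,r1=crop;a=a[r0:r1,c0:c1]
    a=cv2.resize(a,None,fx=s,fy=s,interpolation=cv2.INTER_CUBIC);cv2.imwrite("pics/"+n+".png",a)
E
python3 - <<'E'
from h import *
np.set_printoptions(precision=4,suppress=True)
o=ctrl.get_obs();print(o['t'],o['tool_pos'],o['tool_rot'],o['contact_force'],ctrl.grasp_offset)
for c in("side","top","wrist"):
    im=eyes.get_image(c);save(im,c+"0",1.4);print(c,np.array(im["cam_to_world"]))
    for q in("screw","screw_stand","housing","pilot_hole","bottle","vial","petri_dish","marker"):
        f=find_in(c,q) ;print(q,[(np.round(d["point"]),round(d["score"],2)) for d in f[:4]])
    for q in("screw","pilot_hole"): print('pin',q,[(np.round(d["point"],1),round(d["score"],2)) for d in pinpoint(c,q)[:4]])
print(ctrl.get_obs()['t'])
E
```

```text
pics
0.0 [0.1597 0.6036 0.2301] [-1.5632  0.2036 -0.2028] [-0.7435 -0.0331  0.7639] 0.0187
side [[ 0.8644  0.2322 -0.4459  0.0848]
 [-0.5024  0.4328 -0.7485 -0.7695]
 [ 0.0192  0.8711  0.4908  0.5891]
 [ 0.      0.      0.      1.    ]]
screw [(array([332., 317.]), 0.79), (array([320., 287.]), 0.52), (array([309., 296.]), 0.37), (array([286., 175.]), 0.28)]
screw_stand [(array([312., 300.]), 0.69), (array([261., 206.]), 0.28)]
housing [(array([263., 208.]), 0.76)]
pilot_hole [(array([286., 177.]), 0.7), (array([258., 203.]), 0.67)]
bottle [(array([331., 204.]), 0.72)]
vial [(array([284., 177.]), 0.53)]
petri_dish [(array([245., 276.]), 0.86)]
marker []
pin screw [(array([330.3, 341.2]), 0.96), (array([319.9, 306.4]), 0.6), (array([328.2, 213.1]), 0.51)]
pin pilot_hole [(array([256.5, 188.4]), 0.67)]
top [[ 0.0002  0.9929 -0.1193  0.4327]
 [-0.9995 -0.0034 -0.0301 -0.0167]
 [-0.0303  0.1192  0.9924  0.9949]
 [ 0.      0.      0.      1.    ]]
screw [(array([425., 250.]), 0.79), (array([393., 243.]), 0.58)]
screw_stand [(array([383., 238.]), 0.8)]
housing [(array([249., 214.]), 0.69)]
pilot_hole [(array([248., 210.]), 0.98)]
bottle [(array([275., 151.]), 0.79)]
vial [(array([199., 151.]), 0.59)]
petri_dish [(array([328., 276.]), 0.71), (array([382., 236.]), 0.67)]
marker [(array([250., 214.]), 0.72), (array([162., 225.]), 0.58)]
pin screw [(array([416.8, 248. ]), 0.74), (array([387.3, 242.9]), 0.66), (array([276.5, 154.4]), 0.21)]
pin pilot_hole [(array([229.6, 208.5]), 0.68), (array([276.5, 154.4]), 0.58)]
wrist [[ 0.2555 -0.9283 -0.2703  0.0916]
 [ 0.9668  0.2455  0.0708  0.6221]
 [ 0.0007 -0.2794  0.9602  0.3736]
 [ 0.      0.      0.      1.    ]]
screw []
screw_stand []
housing []
pilot_hole []
bottle []
vial []
petri_dish []
marker []
pin screw []
pin pilot_hole []
1.65
```

View pics/side0.png

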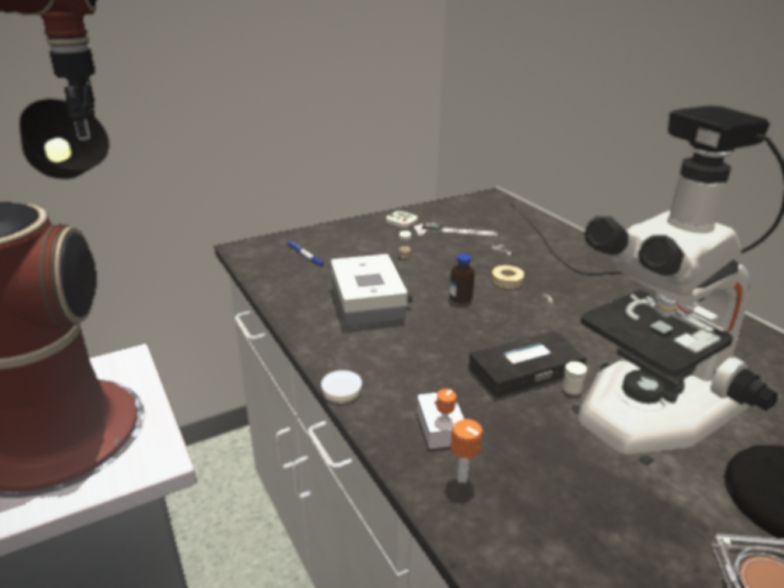

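View pics/top0.png

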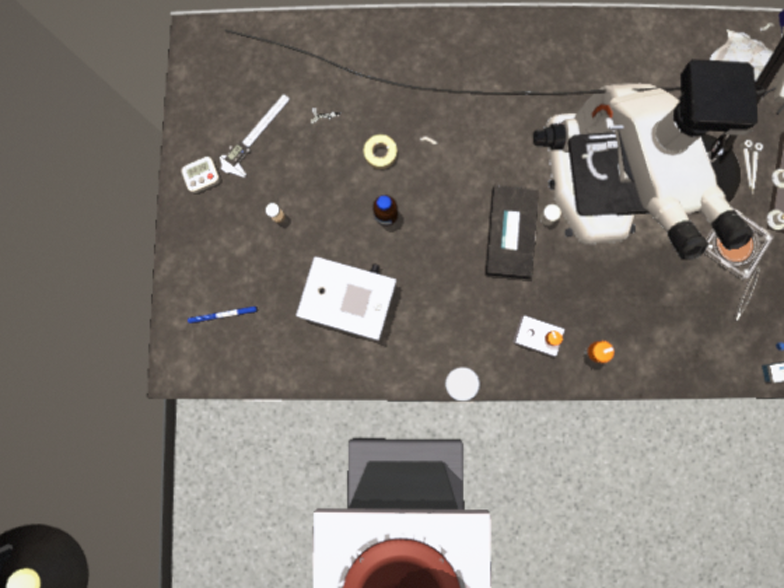

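```bash
python3 - <<'E'
from h import *
np.set_printoptions(precision=4,suppress=True)
s=eyes.get_image("side");t=eyes.get_image("top")
save(s,"s_crop",6,(225,170,355,270));save(t,"t_crop",6,(200,175,300,250));save(t,"t_crop2",6,(355,215,450,265));save(s,"s_crop2",5,(280,260,360,360))
# stand + housing regions
for nm in("screw_stand","housing"):
    r=regions_of("top",nm)
    for d in r[:2]:
        m=d["pixels"].astype(np.uint8); print(nm,d["score"],cv2.minAreaRect(np.argwhere(m)[:,::-1].astype(np.float32)))
r=regions_of("top","screw")+regions_of("side","screw")
for d in r: print(d["score"],d["point"],d["pixels"].sum())
print("hole side est from top", proj(s,atz(t,(229.6,208.5),.06)), atz(t,(229.6,208.5),.06))
print("head top",atz(t,(395,242),.072),proj(s,atz(t,(395,242),.072)))
print("decoy",atz(t,(430,251),.09))
E
```

```text
screw_stand 0.59 ((384.1999816894531, 239.40000915527344), (32.25522994995117, 20.871028900146484), 18.434946060180664)
housing 0.68 ((248.55087280273438, 209.68206787109375), (62.81560134887695, 51.44731140136719), 16.8583984375)
housing 0.52 ((329.5, 274.0), (23.33452033996582, 23.33452033996582), 45.0)
0.81 [425.1, 249.9] 246
0.54 [394.3, 238.3] 115
0.86 [333.6, 319.0] 632
0.82 [317.2, 288.9] 218
hole side est from top [257.8306 188.9587] [0.5433 0.1387 0.06  ]
head top [ 0.4599 -0.2614  0.072 ] [316.5588 281.5434]
decoy [ 0.4379 -0.3384  0.09  ]
```

View pics/t_crop.png

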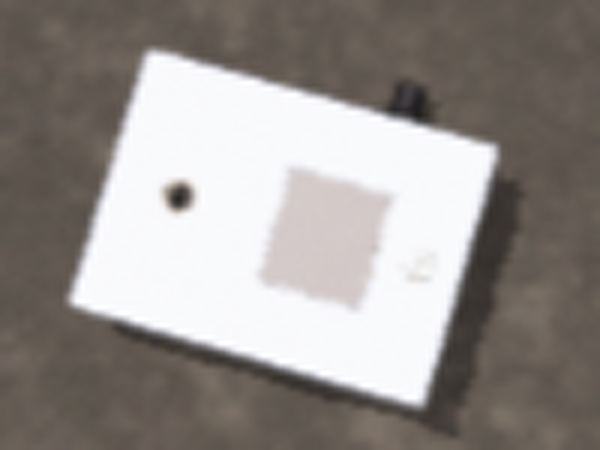

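View pics/s_crop.png

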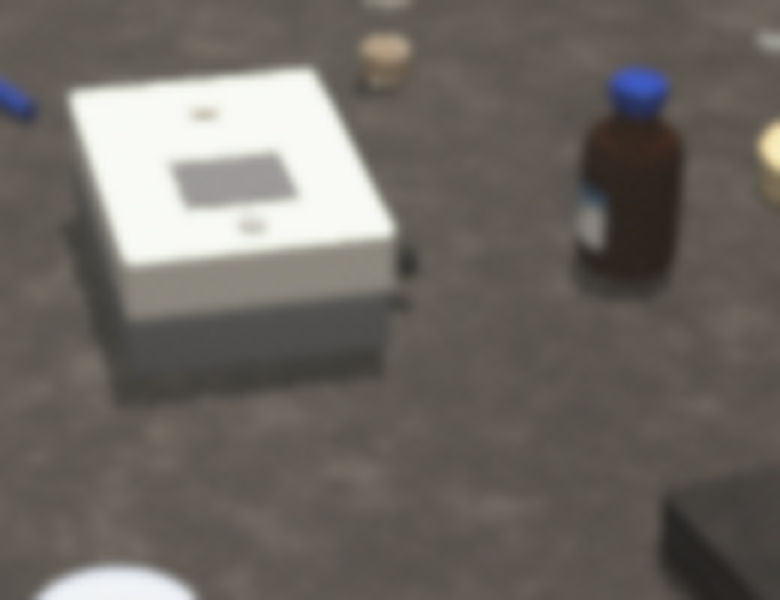

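View pics/t_crop2.png

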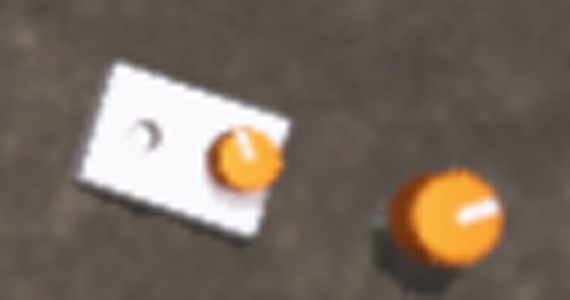

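View pics/s_crop2.png

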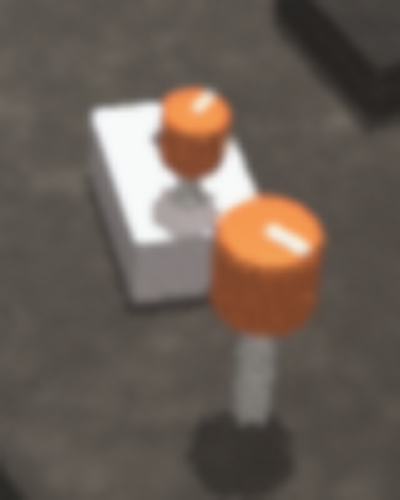

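```bash
python3 - <<'E'
from h import *
from scipy.spatial.transform import Rotation as Ro
np.set_printoptions(precision=4,suppress=True)
s=eyes.get_image("side");t=eyes.get_image("top")
for n,a,b in(("screwtop",(396.7,241.3),(319.6,282.6)),("hole",(229.7,207.5),(258.8,188.8)),("decoytop",(431,251.5),(333.5,305)),("emptyhole",(379.7,237.5),(301,0))):
    if b[1]: print(n,*tri([ray(t,a),ray(s,b)]))
print("empty",atz(t,(379.5,237.7),.03))
# housing lid corners from top
for c in((150,50),(498,147),(428,408),(70,303)): print(atz(t,(200+c[0]/6,175+c[1]/6),.06))
for c in((117,62),(291,122),(252,240),(80,180)): print(atz(t,(355+c[0]/6,215+c[1]/6),.03))
o=ctrl.get_obs();print(Ro.from_rotvec(o['tool_rot']).as_matrix(),o['q'],o['tool_pos'],o['t'])
w=eyes.get_image("wrist");R=Ro.from_rotvec(o['tool_rot']).as_matrix();T=np.eye(4);T[:3,:3]=R;T[:3,3]=o['tool_pos'];print(np.linalg.inv(T)@np.array(w["cam_to_world"]),w["camera_matrix"])
E
```

```text
screwtop [ 0.4623 -0.2661  0.0718] [np.float64(0.000937340785912622), np.float64(0.0009373407859128008)]
hole [0.5459 0.1384 0.0599] [np.float64(0.0001178005897332326), np.float64(0.00011780058973310622)]
decoytop [ 0.4376 -0.3417  0.0889] [np.float64(0.001025321871909777), np.float64(0.0010253218719097296)]
empty [ 0.472 -0.234  0.03 ]
[0.6064 0.1513 0.06  ]
[0.5652 0.0069 0.06  ]
[0.4585 0.0353 0.06  ]
[0.5013 0.1825 0.06  ]
[ 0.5031 -0.2223  0.03  ]
[ 0.4777 -0.2944  0.03  ]
[ 0.4288 -0.2765  0.03  ]
[ 0.4539 -0.2055  0.03  ]
[[ 0.9667  0.      0.2559]
 [-0.2559 -0.      0.9667]
 [ 0.     -1.      0.    ]] [ 1.193   0.0527  1.6129 -0.      1.476  -0.119 ] [0.1599 0.6042 0.2313] 2.05
[[-0.0004 -0.9602 -0.2794 -0.0707]
 [-0.0006  0.2794 -0.9602 -0.1423]
 [ 1.     -0.0002 -0.0007 -0.0001]
 [ 0.      0.      0.      1.    ]] [[352.2751   0.     275.0306]
 [  0.     352.2751 209.2511]
 [  0.       0.       1.    ]]
```

Request:
play_rows([
  {"x": 2.5,"y": -2.5,"turn": -4,"jaw": 5},
  {"x": 2.5,"y": -2.5,"turn": -4},
  {"x": 2.5,"y": -2.5,"turn": -4},
  {"x": 2.5,"y": -2.5,"turn": -4},
  {"x": 2.5,"y": -2.5,"turn": -4},
  {"x": 2.5,"y": -2.5,"turn": -4},
  {"x": 2.5,"y": -2.5,"turn": -4},
  {"x": 2.5,"y": -2.5,"turn": -4},
])

```text
invalid input
```

Request:
play_rows([
  {"x": 2.5,"y": -2.5,"turn": -4},
  {"x": 2.5,"y": -2.5,"turn": -4},
  {"x": 2,"y": -3,"turn": -4},
  {"x": 1,"y": -3.5,"turn": -4},
  {"y": -3.5,"turn": -4},
  {"y": -3.5,"turn": -4},
  {"y": -3.5,"turn": -4},
  {"y": -3.5,"turn": -4},
])

```text
invalid input
```

Request:
play_rows([
  {"x": 2.5,"y": -2.5,"z": 0,"turn": -4,"jaw": 5},
  {"x": 2.5,"y": -2.5,"z": 0,"turn": -4,"jaw": 5},
  {"x": 2.5,"y": -2.5,"z": 0,"turn": -4,"jaw": 5},
  {"x": 2.5,"y": -2.5,"z": 0,"turn": -4,"jaw": 5},
  {"x": 2.5,"y": -2.5,"z": 0,"turn": -4,"jaw": 5},
  {"x": 2.5,"y": -2.5,"z": 0,"turn": -4,"jaw": 5},
  {"x": 2.5,"y": -2.5,"z": 0,"turn": -4,"jaw": 5},
  {"x": 2.5,"y": -2.5,"z": 0,"turn": -4,"jaw": 5},
])

```text
t: 2.77
tool_pos: [0.3609, 0.4029, 0.2316]
tool_rot: [-1.473, 0.641, -0.641]
contact_force: [0.5, 1.0, -0.1]
opening: 0.0505
```

Request:
play_rows([
  {"x": 2.5,"y": -3,"z": 0,"turn": -4,"jaw": 5},
  {"x": 2.5,"y": -3,"z": 0,"turn": -4,"jaw": 5},
  {"x": 2,"y": -3.5,"z": 0,"turn": -4,"jaw": 5},
  {"x": 1.5,"y": -3.8,"z": 0,"turn": -4,"jaw": 5},
  {"x": 1,"y": -3.8,"z": 0,"turn": -4,"jaw": 5},
  {"x": 0.6,"y": -3.8,"z": 0,"turn": -4,"jaw": 5},
  {"x": 0,"y": -3.8,"z": 0,"turn": -4,"jaw": 5},
  {"x": 0,"y": -3.8,"z": 0,"turn": -4,"jaw": 5},
])

```text
t: 3.43
tool_pos: [0.4609, 0.1174, 0.2314]
tool_rot: [-1.293, 1.067, -1.067]
contact_force: [-0.0, -0.3, -1.1]
opening: 0.0501
```

Request:
play_rows([
  {"x": 0,"y": -3.8,"z": 0,"turn": -4,"jaw": 5},
  {"x": 0,"y": -3.8,"z": 0,"turn": -4,"jaw": 5},
  {"x": 0,"y": -3.8,"z": 0,"turn": -4,"jaw": 5},
  {"x": 0,"y": -3.8,"z": 0,"turn": -4,"jaw": 5},
  {"x": 0,"y": -3.8,"z": 0,"turn": -4,"jaw": 5},
  {"x": 0,"y": -3.8,"z": 0,"turn": -4,"jaw": 5},
  {"x": 0,"y": -3.8,"z": 0,"turn": -4,"jaw": 5},
  {"x": 0,"y": -3.8,"z": 0,"turn": -1,"jaw": 5},
])

```text
t: 4.1
tool_pos: [0.4606, -0.1868, 0.2316]
tool_rot: [-1.043, 1.436, -1.437]
contact_force: [1.4, 0.2, -0.1]
opening: 0.0497
```

Request:
play_rows([
  {"x": 0,"y": -3.8,"z": 0,"turn": 0,"jaw": 5},
  {"x": 0,"y": -2,"z": 0,"turn": 0,"jaw": 5},
  {"x": 0,"y": 0,"z": 0,"turn": 0,"jaw": 5},
])

```text
t: 4.35
tool_pos: [0.4605, -0.2465, 0.2314]
tool_rot: [-1.044, 1.437, -1.439]
contact_force: [-0.1, -0.3, -0.7]
opening: 0.0503
```

```bash
python3 - <<'E'
from h import *
from scipy.spatial.transform import Rotation as Ro
np.set_printoptions(precision=4,suppress=True)
o=ctrl.get_obs();R=Ro.from_rotvec(o['tool_rot']).as_matrix();print(o['t'],o['tool_pos'],o['q'],o['contact_force'],np.degrees(np.arctan2(R[1,2],R[0,2])))
w=eyes.get_image("wrist");save(w,"w1",1.4);np.save("w1.npy",w,allow_pickle=True)
for q in("screw",):
    print([(np.round(d["point"],1),round(d["score"],2)) for d in pinpoint("wrist",q)],[(np.round(d["point"],1),round(d["score"],2)) for d in find_in("wrist",q)])
print(proj(w,(.4623,-.2661,.072)),proj(w,(.4623,-.2661,.048)),o['t'])
E
```

```text
4.35 [ 0.4605 -0.2465  0.2314] [-0.6335 -0.1961  1.849  -0.0011  1.4882 -0.3174] [-0.1487 -0.3445 -0.6625] -18.10157402614479
[(array([284.3, 256.2]), 0.8), (array([280.9, 190.2]), 0.72)] [(array([279.7, 204.2]), 0.79), (array([284.8, 286.1]), 0.71)]
[283.4242 210.4843] [282.8509 203.3861] 4.35
```

View pics/w1.png

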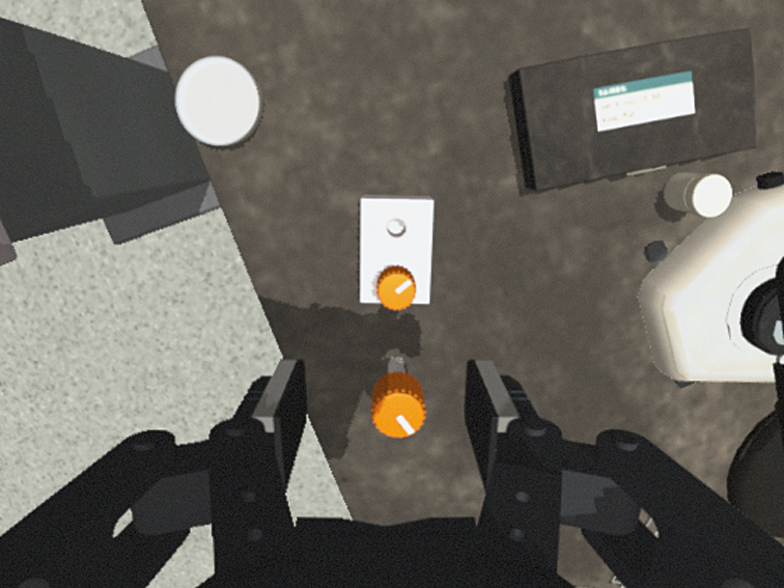

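Request:
play_rows([
  {"x": 0.1,"y": -0.9,"z": -2.5,"turn": 0,"jaw": 5},
  {"x": 0.2,"y": -0.9,"z": -2.5,"turn": 0,"jaw": 5},
  {"x": 0,"y": 0,"z": -2.5,"turn": 0,"jaw": 5},
  {"x": 0,"y": 0,"z": -2,"turn": 0,"jaw": 5},
  {"x": 0,"y": 0,"z": -1,"turn": 0,"jaw": 5},
  {"x": 0,"y": 0,"z": 0,"turn": 0,"jaw": 5},
])

```text
t: 5.0
tool_pos: [0.4626, -0.2584, 0.1234]
tool_rot: [-1.048, 1.438, -1.429]
contact_force: [-0.8, -0.5, -0.1]
opening: 0.05
```

```bash
python3 - <<'E'
from h import *
from scipy.spatial.transform import Rotation as Ro
np.set_printoptions(precision=4,suppress=True)
o=ctrl.get_obs();print(o['t'],o['tool_pos'])
w=eyes.get_image("wrist");save(w,"w2",1.4);np.save("w2.npy",w,allow_pickle=True)
a=w["img"].astype(int); m=((a[:,:,0]>130)&(a[:,:,0]-a[:,:,2]>80)).astype(np.uint8)
n,l,st,c=cv2.connectedComponentsWithStats(m)
for i in range(1,n):
    if st[i,4]>100: print(st[i],c[i])
save(w,"w2c",6,(230,120,330,220))
p=o['tool_pos']; print(proj(w,p),proj(w,(p[0],p[1],.072)),proj(w,(.4623,-.2661,.072)),proj(w,(.4633,-.2645,.072)))
E
```

```text
5.0 [ 0.4626 -0.2584  0.1234]
[ 257  214   43   48 1345] [277.6468 239.3435]
[ 251  322   58   54 1415] [283.1286 357.311 ]
[274.2572 272.9876] [274.9022 233.4753] [278.3707 245.2679] [279.1706 242.38  ]
```

View pics/w2.png

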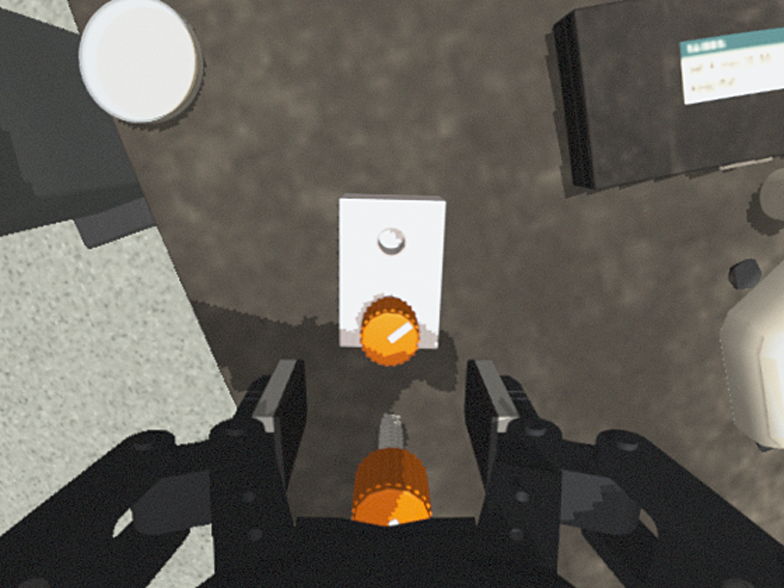

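View pics/w2c.png

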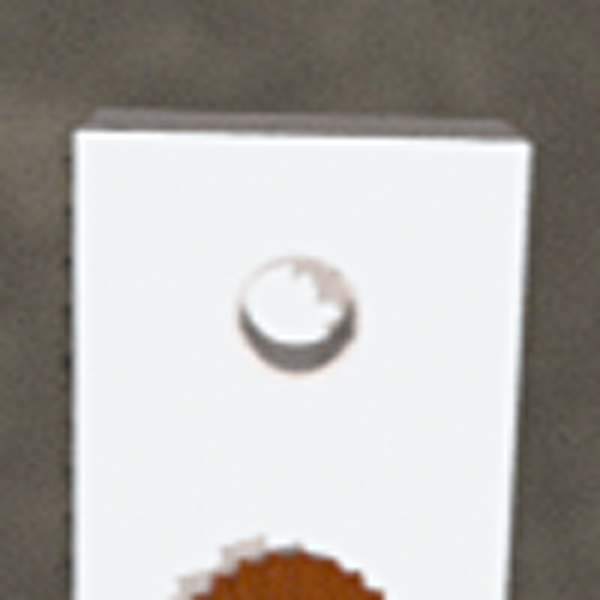

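Request:
play_rows([
  {"x": 0,"y": 0,"z": 0,"turn": 0,"jaw": 5},
])

```text
t: 5.13
tool_pos: [0.4648, -0.2606, 0.1278]
tool_rot: [-1.046, 1.432, -1.435]
contact_force: [1.3, -0.3, -0.2]
opening: 0.0499
```

```bash
python3 - <<'E'
from h import *
from scipy.spatial.transform import Rotation as Ro
np.set_printoptions(precision=4,suppress=True)
o=ctrl.get_obs();R=Ro.from_rotvec(o['tool_rot']).as_matrix();print(o['t'],o['tool_pos'],o['q'],o['dq'],o['contact_force'],R)
w=eyes.get_image("wrist");save(w,"w3c",4,(200,160,350,300))
p=o['tool_pos']; print(proj(w,(.4633,-.2645,.072)))
w1=np.load("w1.npy",allow_pickle=True).item();w2=np.load("w2.npy",allow_pickle=True).item()
print(atz(w1,(284.6,206.4),.072),atz(w2,(278.6,241.),.072))
E
```

```text
5.1333 [ 0.4648 -0.2606  0.1278] [-0.6508 -0.0817  1.9239  0.      1.2973 -0.3408] [-0.0048 -0.011  -0.0203 -0.0006  0.0001 -0.0005] [ 1.3437 -0.3181 -0.2089] [[-0.3051  0.0017  0.9523]
 [-0.9523 -0.0012 -0.3051]
 [ 0.0006 -1.      0.002 ]]
[273.8676 237.2268]
[ 0.4644 -0.2628  0.072 ] [ 0.4632 -0.2636  0.072 ]
```

View pics/w3c.png

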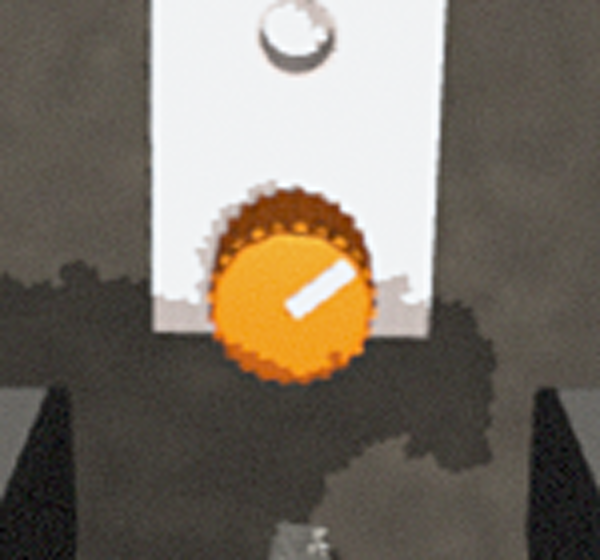

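Request:
play_rows([
  {"x": -0.1,"y": -0.2,"z": -0.8,"turn": 0,"jaw": 5},
  {"x": -0.1,"y": -0.2,"z": -1.4,"turn": 0,"jaw": 5},
  {"x": 0,"y": 0,"z": -1.5,"turn": 0,"jaw": 5},
  {"x": 0,"y": 0,"z": -1.5,"turn": 0,"jaw": 5},
  {"x": 0,"y": 0,"z": -1.4,"turn": 0,"jaw": 5},
  {"x": 0,"y": 0,"z": -0.8,"turn": 0,"jaw": 5},
  {"x": 0,"y": 0,"z": -0.5,"turn": 0,"jaw": 5},
  {"x": 0,"y": 0,"z": 0,"turn": 0,"jaw": 5},
])

```text
t: 5.85
tool_pos: [0.4616, -0.2646, 0.0466]
tool_rot: [-1.046, 1.436, -1.434]
contact_force: [0.0, 0.3, 0.4]
opening: 0.0499
```

Request:
play_rows([
  {"x": 0,"y": 0,"z": 0,"turn": 0,"jaw": 4},
  {"x": 0,"y": 0,"z": 0,"turn": 0,"jaw": 4},
])

```text
t: 6.02
tool_pos: [0.4627, -0.2654, 0.0484]
tool_rot: [-1.045, 1.433, -1.436]
contact_force: [0.1, -0.2, 0.0]
opening: 0.0399
```

```bash
python3 - <<'E'
from h import *
np.set_printoptions(precision=4,suppress=True)
o=ctrl.get_obs();print(o['t'],o['tool_pos'],o['opening'],o['contact_force'])
w=eyes.get_image("wrist");save(w,"w4",1.4)
s=eyes.get_image("side");save(s,"s4",5,(270,250,370,350))
p=o['tool_pos'];print(proj(w,p),proj(w,(p[0],p[1],.072)),proj(w,(.4628,-.2648,.072)))
E
```

```text
6.0167 [ 0.4627 -0.2654  0.0484] 0.039924740199399726 [ 0.1052 -0.2363  0.0163]
[274.3202 273.0173] [274.3085 300.8097] [274.1564 299.4058]
```

View pics/w4.png

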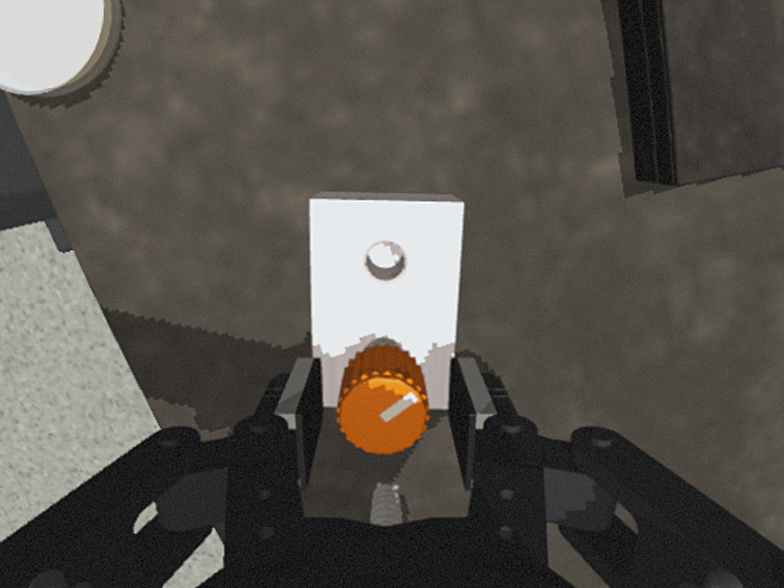

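View pics/s4.png

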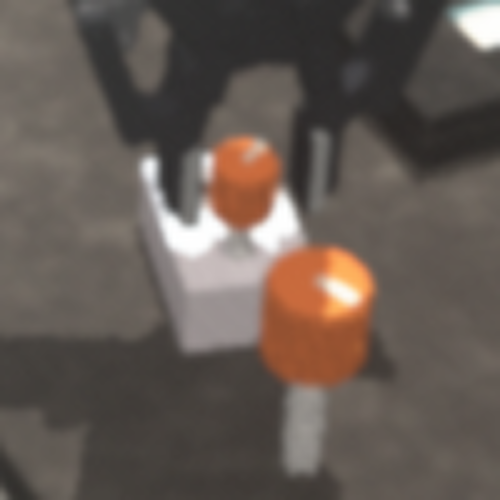

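Request:
play_rows([
  {"x": 0.03,"y": 0.1,"z": -0.4,"turn": 0,"jaw": 4},
  {"x": 0,"y": 0,"z": -0.3,"turn": 0,"jaw": 4},
  {"x": 0,"y": 0,"z": 0,"turn": 0,"jaw": 3},
  {"x": 0,"y": 0,"z": 0,"turn": 0,"jaw": 2.4},
  {"x": 0,"y": 0,"z": 0,"turn": 0,"jaw": 2},
  {"x": 0,"y": 0,"z": 0,"turn": 0,"jaw": 2},
  {"x": 0,"y": 0,"z": 0,"turn": 0,"jaw": 2},
], squeeze=60)

```text
t: 6.7
tool_pos: [0.4622, -0.2638, 0.0402]
tool_rot: [-1.046, 1.435, -1.435]
contact_force: [-0.9, -0.7, -1.3]
opening: 0.0242
```

```bash
cat > st.py <<'E'
from h import *
from scipy.spatial.transform import Rotation as Ro
import sys
np.set_printoptions(precision=4,suppress=True)
o=ctrl.get_obs();R=Ro.from_rotvec(o['tool_rot']).as_matrix()
print('t %.2f'%o['t'],'p',o['tool_pos'],'psi %.1f'%np.degrees(np.arctan2(R[1,2],R[0,2])),'q',np.round(o['q'],3),'op %.4f'%o['opening'],'F',np.round(o['contact_force'],2),'M',np.round(o['wrist_torque'],3),'ydir',R[:,1])
E
python3 - <<'E'
from st import *
w=eyes.get_image("wrist");save(w,"w5",1.4)
s=eyes.get_image("side");save(s,"s5",5,(270,250,370,350))
E
```

```text
t 6.70 p [ 0.4622 -0.2638  0.0402] psi -17.8 q [-0.659  0.034  1.973 -0.     1.135 -0.347] op 0.0242 F [-0.91 -0.66 -1.31] M [ 0.043 -0.026 -0.005] ydir [-0.0001  0.0001 -1.    ]
```

View pics/w5.png

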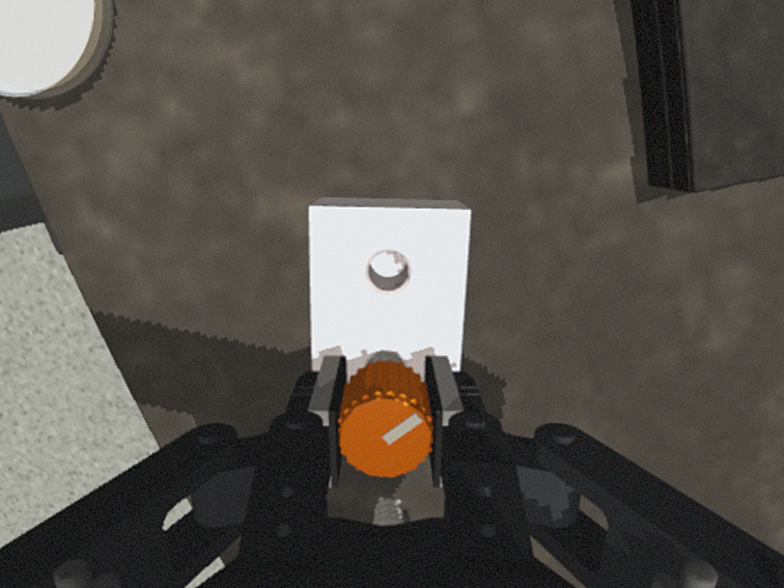

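View pics/s5.png

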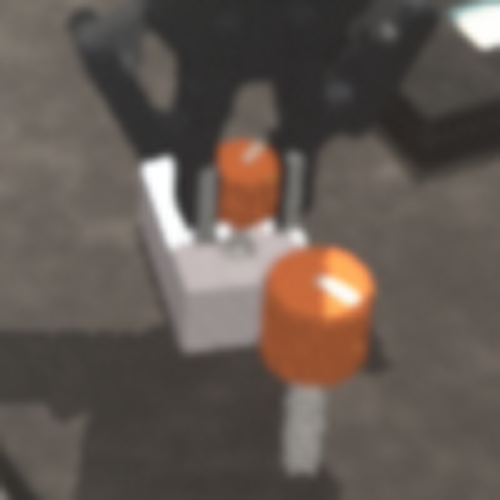

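```bash
python3 - <<'E'
from st import *
w=eyes.get_image("wrist")
T=np.eye(4);T[:3,:3]=R;T[:3,3]=o['tool_pos']
def P(x,y,z): return proj(w,(T@np.array([x,y,z,1]))[:3])
big=cv2.resize(w["img"][:,:,::-1],None,fx=4,fy=4,interpolation=cv2.INTER_CUBIC)
def pt(p): return (int(p[0]*4+2),int(p[1]*4+2))
for y,c in((0,(255,0,0)),(-.003,(0,255,0)),(-.0318,(0,255,255))):
    for sx in(-.011,.011):
        for sz in(-.0122,.0122): cv2.circle(big,pt(P(sx,y,sz)),4,c,-1)
for dx,c in((0,(255,255,0)),(.002,(255,0,255)),(-.002,(0,0,0))):
    pts=np.array([pt(P(dx+.013*np.cos(a),-.0318,.013*np.sin(a))) for a in np.linspace(0,6.28,60)]);cv2.polylines(big,[pts],True,c,1)
cv2.imwrite("pics/w5o.png",big[950:1500,750:1450])
print(P(0,-.0318,0))
E
```

```text
t 6.80 p [ 0.4622 -0.2638  0.0403] psi -17.8 q [-0.659  0.034  1.973  0.     1.135 -0.347] op 0.0242 F [ 0.33  0.14 -0.65] M [ 0.031 -0.041 -0.025] ydir [ 0.  0. -1.]
[274.1358 312.7285]
```

View pics/w5o.png

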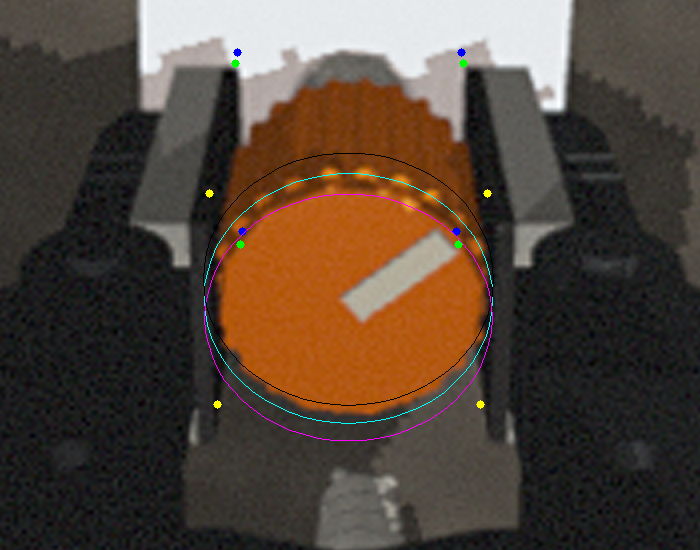

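Request:
play_rows([
  {"x": 0,"y": 0,"z": 0.5,"turn": 0,"jaw": 2},
  {"x": 0,"y": 0,"z": 1,"turn": 0,"jaw": 2},
  {"x": 0,"y": 0,"z": 1.5,"turn": 0,"jaw": 2},
  {"x": 0,"y": 0,"z": 2,"turn": 0,"jaw": 2},
  {"x": 0,"y": 0,"z": 2,"turn": 0,"jaw": 2},
  {"x": 0,"y": 1,"z": 2,"turn": 3,"jaw": 2},
  {"x": 0,"y": 1.5,"z": 2,"turn": 5,"jaw": 2},
  {"x": 0.2,"y": 2,"z": 1,"turn": 6,"jaw": 2},
])

```text
t: 7.52
tool_pos: [0.4654, -0.22, 0.1647]
tool_rot: [-1.177, 1.251, -1.261]
contact_force: [-0.2, -0.3, -0.0]
opening: 0.0245
```

Request:
play_rows([
  {"x": 0.5,"y": 2,"z": 0,"turn": 7,"jaw": 2},
  {"x": 0.5,"y": 2,"z": 0,"turn": 7,"jaw": 2},
  {"x": 0.5,"y": 2,"z": 0,"turn": 7,"jaw": 2},
  {"x": 0.5,"y": 2,"z": 0,"turn": 7,"jaw": 2},
  {"x": 0.5,"y": 2,"z": 0,"turn": 7,"jaw": 2},
  {"x": 0.5,"y": 2,"z": 0,"turn": 7,"jaw": 2},
  {"x": 0.5,"y": 2,"z": 0,"turn": 7,"jaw": 2},
  {"x": 0.5,"y": 2,"z": 0,"turn": 7,"jaw": 2},
])

```text
t: 8.18
tool_pos: [0.5046, -0.0579, 0.1616]
tool_rot: [-1.509, 0.511, -0.513]
contact_force: [-1.1, 0.5, -0.7]
opening: 0.0243
```

```bash
python3 - <<'E'
from st import *
w=eyes.get_image("wrist");save(w,"w6",1.4)
E
```

```text
t 8.18 p [ 0.5046 -0.0579  0.1616] psi 52.5 q [-0.261 -0.179  1.953 -0.     1.367 -1.177] op 0.0243 F [-1.14  0.5  -0.69] M [-0.004 -0.005  0.053] ydir [ 0.0015 -0.0004 -1.    ]
```

View pics/w6.png

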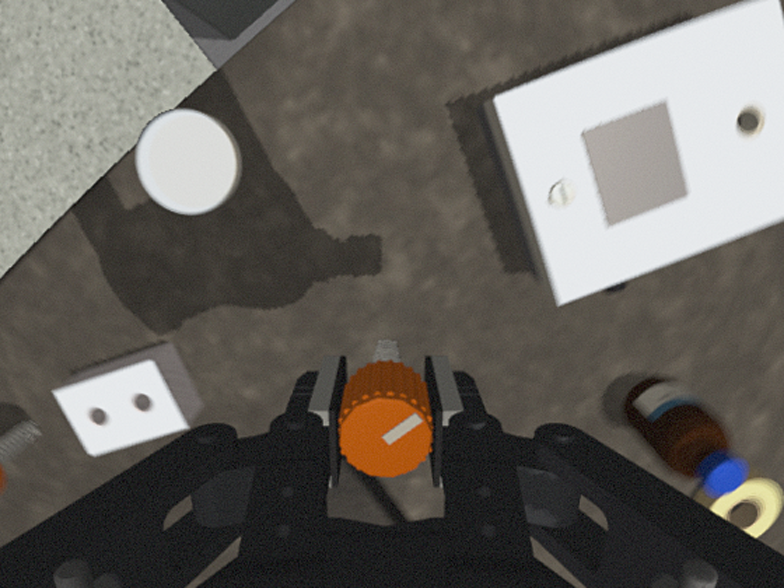

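Request:
play_rows([
  {"x": 0.3,"y": 1,"z": 0,"turn": 7,"jaw": 2},
  {"x": 0.3,"y": 1,"z": 0,"turn": 7,"jaw": 2},
  {"x": 0.3,"y": 1,"z": 0,"turn": 7,"jaw": 2},
  {"x": 0.3,"y": 1,"z": 0,"turn": 7,"jaw": 2},
  {"x": 0.3,"y": 1,"z": 0,"turn": 7,"jaw": 2},
  {"x": 0.3,"y": 1,"z": 0,"turn": 7,"jaw": 2},
  {"x": 0.3,"y": 1,"z": 0,"turn": 7,"jaw": 2},
  {"x": 0.3,"y": 1,"z": 0,"turn": 7,"jaw": 2},
])

```text
t: 8.9
tool_pos: [0.5286, 0.0215, 0.1614]
tool_rot: [-1.556, -0.254, 0.252]
contact_force: [0.2, -0.9, -1.5]
opening: 0.0245
```

Request:
play_rows([
  {"x": 0.2,"y": 1,"z": 0,"turn": 7,"jaw": 2},
  {"x": 0.2,"y": 1,"z": 0,"turn": 7,"jaw": 2},
  {"x": 0,"y": 1,"z": 0,"turn": 7,"jaw": 2},
  {"x": 0,"y": 1,"z": 0,"turn": 7,"jaw": 2},
  {"x": 0,"y": 1,"z": -0.5,"turn": 7,"jaw": 2},
  {"x": 0,"y": 0.5,"z": -0.5,"turn": 7,"jaw": 2},
  {"x": 0,"y": 0,"z": 0,"turn": 7,"jaw": 2},
  {"x": 0,"y": 0,"z": 0,"turn": 3,"jaw": 2},
])

```text
t: 9.57
tool_pos: [0.5322, 0.0765, 0.1509]
tool_rot: [-1.352, -0.955, 0.954]
contact_force: [-0.5, -0.6, -0.4]
opening: 0.0242
```

Request:
play_rows([
  {"x": 0,"y": 0,"z": 0,"turn": 0,"jaw": 2},
])

```text
t: 9.65
tool_pos: [0.5324, 0.0762, 0.1512]
tool_rot: [-1.354, -0.952, 0.95]
contact_force: [0.3, -0.3, -0.7]
opening: 0.0248
```

```bash
python3 - <<'E'
from st import *
w=eyes.get_image("wrist");save(w,"w7",1.4);np.save("w7.npy",w,allow_pickle=True)
print([(np.round(d["point"],1),round(d["score"],2)) for d in pinpoint("wrist","pilot_hole")],proj(w,(.5459,.1384,.0599)))
E
```

```text
t 9.65 p [0.5324 0.0762 0.1512] psi 160.2 q [ 0.004 -0.093  1.893 -0.     1.341 -2.792] op 0.0248 F [ 0.27 -0.32 -0.73] M [ 0.065  0.008 -0.037] ydir [ 0.0009 -0.     -1.    ]
[] [286.6627 294.0059]
```

View pics/w7.png

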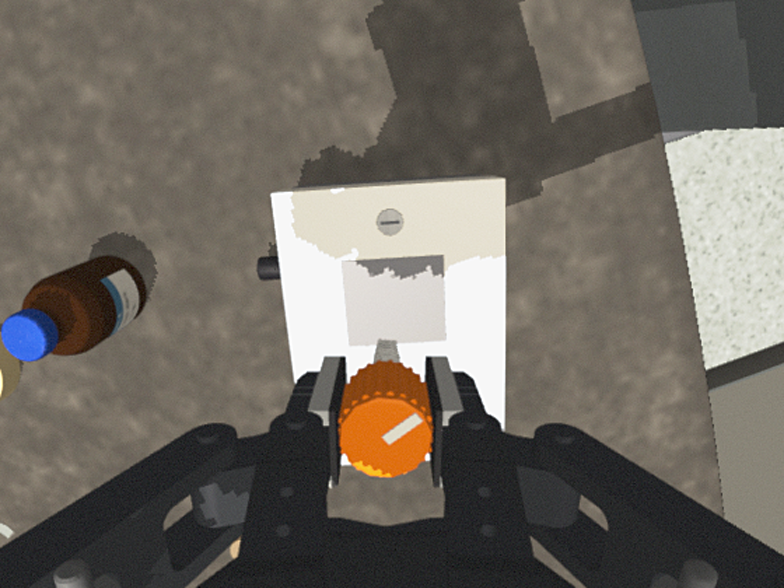

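Request:
play_rows([
  {"x": 0.5,"y": 1.5,"z": 0,"turn": 0,"jaw": 2},
  {"x": 0.5,"y": 2,"z": 0,"turn": 0,"jaw": 2},
  {"x": 0.5,"y": 2,"z": 0,"turn": 0,"jaw": 2},
  {"x": 0.5,"y": 2,"z": 0,"turn": 0,"jaw": 2},
  {"x": 0.5,"y": 2,"z": 0,"turn": 0,"jaw": 2},
  {"x": 0.5,"y": 1.5,"z": 0,"turn": 0,"jaw": 2},
  {"x": 0,"y": 0,"z": 0,"turn": 0,"jaw": 2},
  {"x": 0,"y": 0,"z": 0,"turn": 0,"jaw": 2},
])

```text
t: 10.42
tool_pos: [0.5624, 0.1864, 0.1505]
tool_rot: [-1.354, -0.951, 0.951]
contact_force: [0.3, 0.2, 0.1]
opening: 0.0244
```

```bash
python3 - <<'E'
from st import *
w=eyes.get_image("wrist");save(w,"w8",1.4);np.save("w8.npy",w,allow_pickle=True)
print([(np.round(d["point"],1),round(d["score"],2)) for d in pinpoint("wrist","pilot_hole")])
pp=proj(w,(.5459,.1384,.0599));print(pp)
c,r=int(pp[0]),int(pp[1]);save(w,"w8c",8,(c-40,r-35,c+40,r+35));print(c-40,r-35)
E
```

```text
t 10.42 p [0.5624 0.1864 0.1505] psi 160.2 q [ 0.195  0.039  1.765 -0.001  1.338 -2.601] op 0.0244 F [0.27 0.19 0.05] M [-0.038  0.001  0.   ] ydir [ 0.     -0.0005 -1.    ]
[(array([273.6, 137.8]), 0.62)]
[274.3457 139.3144]
234 104
```

View pics/w8.png

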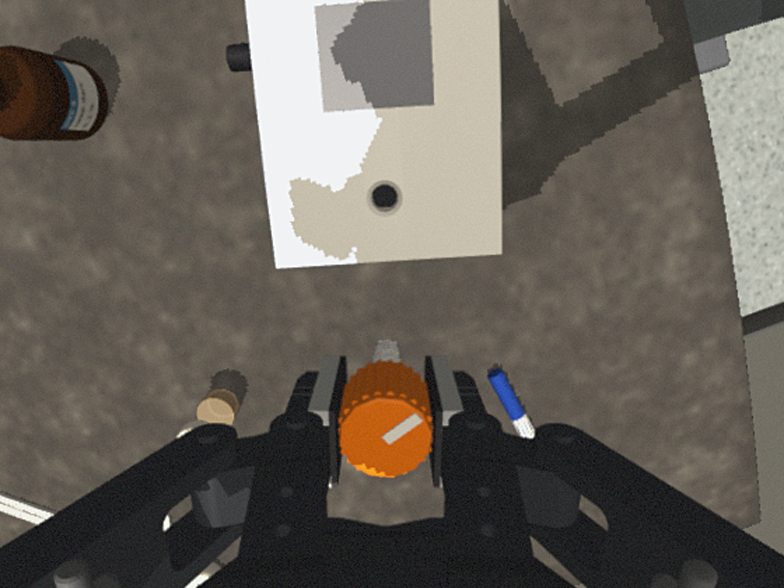

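View pics/w8c.png

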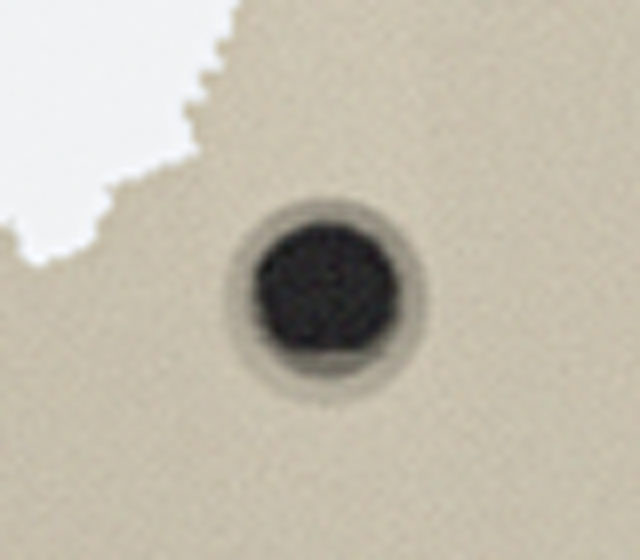

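```bash
python3 - <<'E'
from st import *
w=np.load("w8.npy",allow_pickle=True).item()
h=atz(w,(274.75,141.6),.06);print("hole",h,"delta",h-o['tool_pos'])
T=np.eye(4);T[:3,:3]=R;T[:3,3]=o['tool_pos']
def P(x,y,z): return proj(w,(T@np.array([x,y,z,1]))[:3])
for a in ((0,.030,0),(.005,.025,0),(-.005,.025,0),(0,.025,.005),(0,.025,-.005)): print(a,P(*a))
save(w,"w8t",8,(235,225,320,285))
E
```

```text
t 10.52 p [0.5621 0.1855 0.1503] psi 160.1 q [ 0.193  0.038  1.766 -0.     1.338 -2.601] op 0.0239 F [-0.28  0.55 -0.84] M [-0.051 -0.023  0.048] ydir [-0.0003 -0.0005 -1.    ]
hole [0.5462 0.1399 0.06  ] delta [-0.016  -0.0456 -0.0903]
(0, 0.03, 0) [275.4387 245.3754]
(0.005, 0.025, 0) [275.4281 258.0138]
(-0.005, 0.025, 0) [275.4686 239.9535]
(0, 0.025, 0.005) [285.1978 249.0738]
(0, 0.025, -0.005) [265.6982 249.0423]
```

View pics/w8t.png

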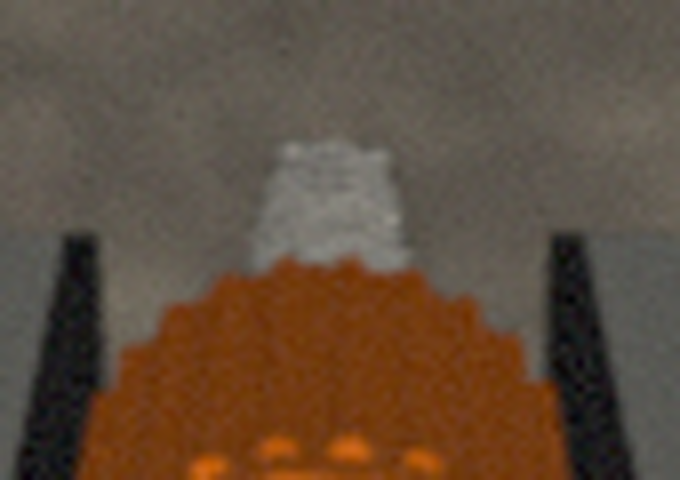

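Request:
play_rows([
  {"x": -0.2,"y": -0.6,"z": 0,"turn": 0,"jaw": 2},
  {"x": -0.4,"y": -1.2,"z": 0,"turn": 0,"jaw": 2},
  {"x": -0.4,"y": -1.2,"z": -1,"turn": 0,"jaw": 2},
  {"x": -0.35,"y": -1.2,"z": -1,"turn": 0,"jaw": 2},
  {"x": -0.2,"y": -0.5,"z": -1,"turn": 0,"jaw": 2},
  {"x": 0,"y": 0,"z": -1,"turn": 0,"jaw": 2},
  {"x": 0,"y": 0,"z": -1,"turn": 0,"jaw": 2},
  {"x": 0,"y": 0,"z": 0,"turn": 0,"jaw": 2},
])

```text
t: 11.18
tool_pos: [0.5447, 0.1389, 0.0968]
tool_rot: [-1.351, -0.946, 0.954]
contact_force: [0.3, -0.0, -0.8]
opening: 0.0242
```

```bash
python3 - <<'E'
from st import *
w=eyes.get_image("wrist");np.save("w9.npy",w,allow_pickle=True)
save(w,"w9t",6,(220,190,330,280))
s=eyes.get_image("side");save(s,"s9",7,(215,130,305,210));t=eyes.get_image("top");save(t,"t9",6,(190,170,290,250))
h=(.5462,.1399,.06);p=proj(w,h);print(p,(p-[220,190])*6,(proj(s,h)-[215,130])*7)
E
```

```text
t 11.18 p [0.5447 0.1389 0.0968] psi 160.2 q [ 0.117  0.029  1.871  0.     1.247 -2.678] op 0.0242 F [ 0.29 -0.02 -0.77] M [ 0.042  0.051 -0.02 ] ydir [-0.0052 -0.0004 -1.    ]
[273.2515 245.1074] [319.5091 330.6441] [305.2021 409.7267]
```

View pics/w9t.png

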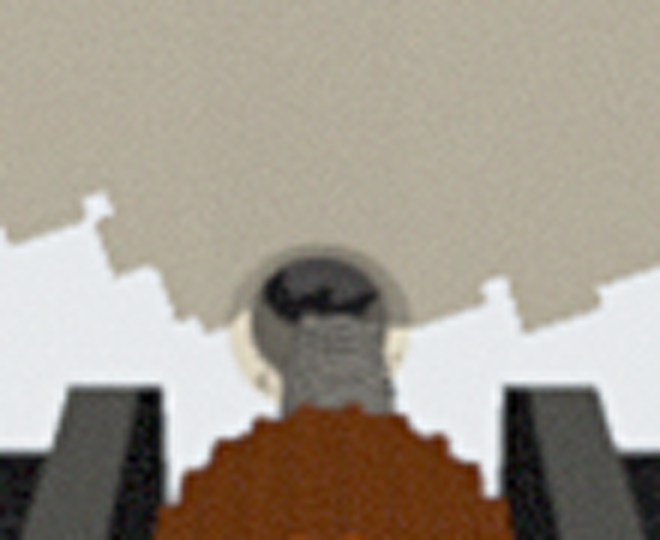

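View pics/s9.png

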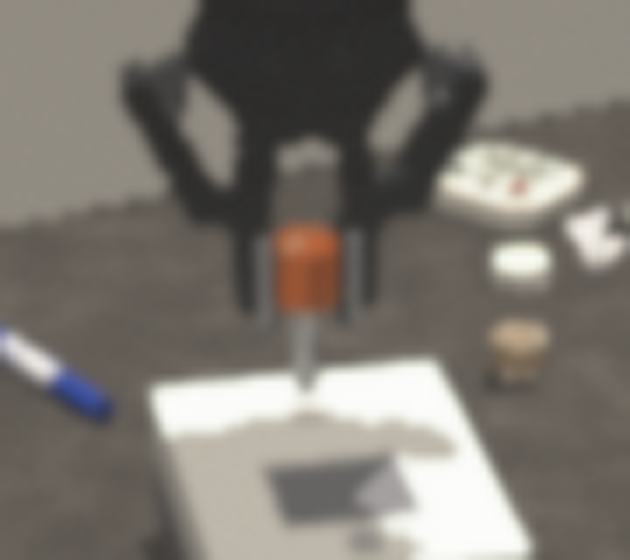

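Request:
play_rows([
  {"x": 0.1,"y": 0,"z": 0,"turn": 0,"jaw": 2},
  {"x": 0,"y": 0,"z": 0,"turn": 0,"jaw": 2},
  {"x": 0,"y": 0,"z": 0,"turn": 0,"jaw": 2},
])

```text
t: 11.58
tool_pos: [0.5483, 0.1395, 0.101]
tool_rot: [-1.354, -0.952, 0.95]
contact_force: [0.3, -0.1, 0.4]
opening: 0.0241
```

```bash
python3 - <<'E'
from st import *
w=eyes.get_image("wrist");np.save("w10.npy",w,allow_pickle=True)
save(w,"w10t",6,(220,190,330,280))
h=(.5462,.1399,.06);p=proj(w,h);print(p,(p-[220,190])*6)
T=np.eye(4);T[:3,:3]=R;T[:3,3]=o['tool_pos']
def P(x,y,z): return (proj(w,(T@np.array([x,y,z,1]))[:3])-[220,190])*6
for y in(.027,.036): print(P(.0005,y,.0008),P(-.0045,y,.0008))
E
```

```text
t 11.58 p [0.5483 0.1395 0.101 ] psi 160.2 q [ 0.118  0.029  1.864  0.     1.248 -2.678] op 0.0241 F [ 0.33 -0.08  0.41] M [-0.004 -0.012  0.006] ydir [ 0.0013  0.0002 -1.    ]
[279.472  239.0306] [356.832  294.1835]
[342.3423 361.7838] [342.4686 307.8474]
[341.7794 322.8987] [341.8947 271.083 ]
```

View pics/w10t.png

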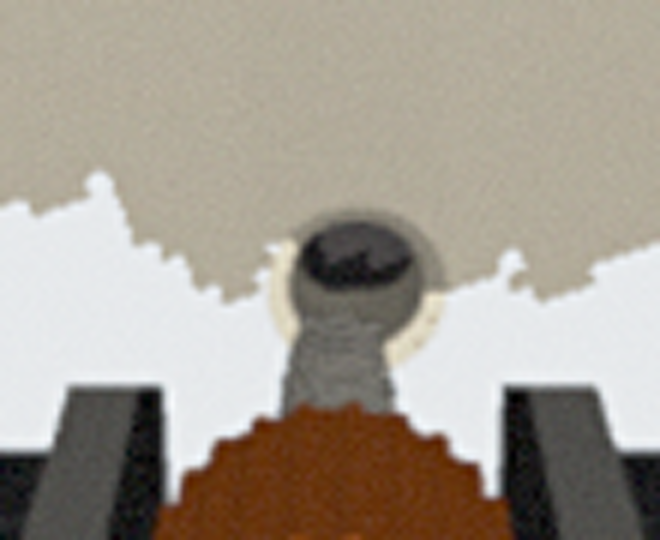

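Request:
play_rows([
  {"x": -0.16,"y": -0.06,"z": 0,"turn": 0,"jaw": 2},
  {"x": 0,"y": 0,"z": -0.3,"turn": 0,"jaw": 2},
  {"x": 0,"y": 0,"z": -0.3,"turn": 0,"jaw": 2},
  {"x": 0,"y": 0,"z": -0.2,"turn": 0,"jaw": 2},
  {"x": 0,"y": 0,"z": 0,"turn": 0,"jaw": 2},
  {"x": 0,"y": 0,"z": 0,"turn": 0,"jaw": 2},
  {"x": 0,"y": 0,"z": 0,"turn": 0,"jaw": 2},
])

```text
t: 12.22
tool_pos: [0.5461, 0.1386, 0.0922]
tool_rot: [-1.353, -0.95, 0.951]
contact_force: [0.6, 0.1, -0.7]
opening: 0.0245
```

```bash
python3 - <<'E'
from st import *
w=eyes.get_image("wrist");np.save("w11.npy",w,allow_pickle=True)
save(w,"w11t",6,(220,190,330,280))
h=(.5462,.1399,.06);p=proj(w,h);print(p,(p-[220,190])*6)
E
```

```text
t 12.22 p [0.5461 0.1386 0.0922] psi 160.2 q [ 0.116  0.035  1.874  0.     1.233 -2.679] op 0.0245 F [ 0.6   0.12 -0.68] M [-0.008 -0.059 -0.003] ydir [-0.0001  0.     -1.    ]
[276.2854 247.8304] [337.7122 346.9825]
```

View pics/w11t.png

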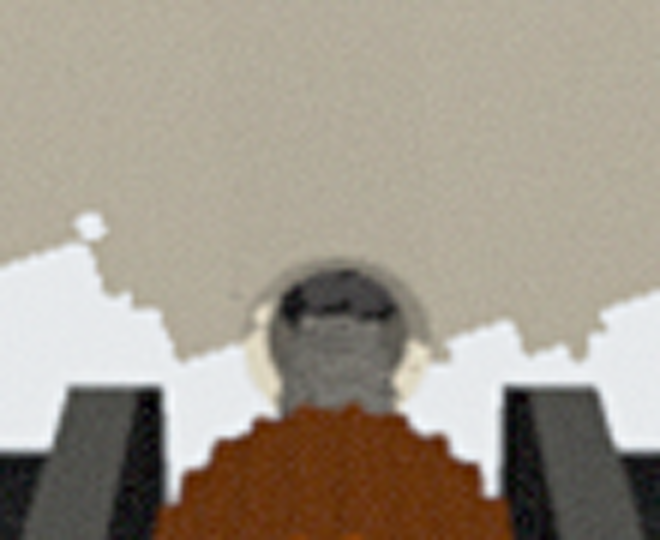

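Request:
play_rows([
  {"x": 0,"y": 0,"z": -0.3,"turn": 0,"jaw": 2},
  {"x": 0,"y": 0,"z": -0.3,"turn": 0,"jaw": 2},
  {"x": 0,"y": 0,"z": -0.3,"turn": 0,"jaw": 2},
  {"x": 0,"y": 0,"z": 0,"turn": 0,"jaw": 2},
  {"x": 0,"y": 0,"z": 0,"turn": 0,"jaw": 2},
])

```text
t: 12.68
tool_pos: [0.5458, 0.1385, 0.0828]
tool_rot: [-1.353, -0.95, 0.951]
contact_force: [-0.6, 0.6, -0.3]
opening: 0.0245
```

```bash
python3 - <<'E'
from st import *
s=eyes.get_image("side");save(s,"s12",7,(215,130,305,210))
E
```

```text
t 12.68 p [0.5458 0.1385 0.0828] psi 160.2 q [ 0.116  0.046  1.879 -0.     1.217 -2.679] op 0.0245 F [-0.62  0.64 -0.34] M [0.026 0.012 0.003] ydir [-0.0009 -0.0001 -1.    ]
```

View pics/s12.png

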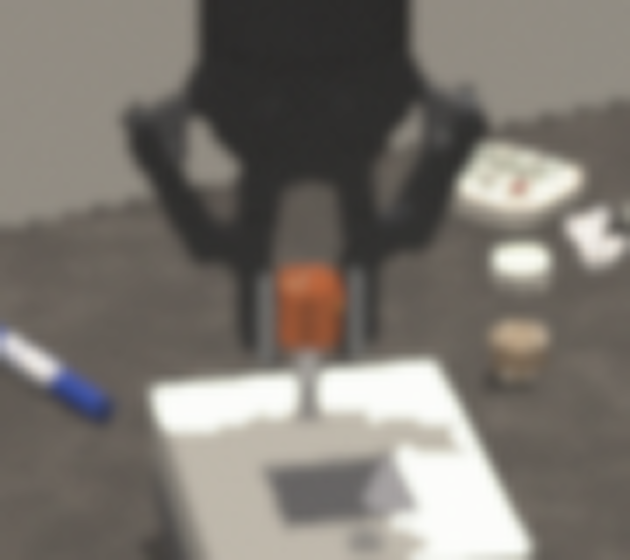

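Request:
play_rows([
  {"x": 0,"y": 0,"z": -0.3,"turn": 0,"jaw": 2},
  {"x": 0,"y": 0,"z": -0.3,"turn": 0,"jaw": 2},
  {"x": 0,"y": 0,"z": -0.1,"turn": 0,"jaw": 2},
  {"x": 0,"y": 0,"z": 0,"turn": 0,"jaw": 2},
  {"x": 0,"y": 0,"z": 0,"turn": 0,"jaw": 2},
])

```text
t: 13.15
tool_pos: [0.546, 0.1386, 0.0761]
tool_rot: [-1.353, -0.95, 0.951]
contact_force: [0.1, 0.3, 0.2]
opening: 0.0245
```

Request:
play_rows([
  {"x": 0,"y": 0,"z": -0.1,"turn": 0,"jaw": 2},
  {"x": 0,"y": 0,"z": 0,"turn": 0,"jaw": 2},
])

```text
t: 13.32
tool_pos: [0.5461, 0.1386, 0.0753]
tool_rot: [-1.353, -0.951, 0.951]
contact_force: [1.0, 0.8, -1.2]
opening: 0.0246
```

Request:
play_rows([
  {"x": 0,"y": 0,"z": -0.1,"turn": 0,"jaw": 2},
  {"x": 0,"y": 0,"z": 0,"turn": 0,"jaw": 2},
])

```text
t: 13.48
tool_pos: [0.5461, 0.1386, 0.0742]
tool_rot: [-1.353, -0.951, 0.951]
contact_force: [-0.9, 0.4, 0.3]
opening: 0.0245
```

Request:
play_rows([
  {"x": 0,"y": 0,"z": -0.1,"turn": 0,"jaw": 2},
  {"x": 0,"y": 0,"z": 0,"turn": 0,"jaw": 2},
])

```text
t: 13.65
tool_pos: [0.5463, 0.1386, 0.0733]
tool_rot: [-1.353, -0.951, 0.95]
contact_force: [0.4, -0.2, 1.0]
opening: 0.0243
```

Request:
play_rows([
  {"x": 0,"y": 0,"z": -0.1,"turn": 0,"jaw": 2},
  {"x": 0,"y": 0,"z": 0,"turn": 0,"jaw": 2},
])

```text
t: 13.82
tool_pos: [0.5464, 0.1386, 0.0728]
tool_rot: [-1.353, -0.951, 0.95]
contact_force: [-1.2, -0.4, 3.1]
opening: 0.0243
```

Request:
play_rows([
  {"x": 0,"y": 0,"z": -0.1,"turn": 0,"jaw": 2},
  {"x": 0,"y": 0,"z": 0,"turn": 0,"jaw": 2},
])

```text
t: 13.98
tool_pos: [0.5465, 0.1387, 0.0721]
tool_rot: [-1.353, -0.951, 0.95]
contact_force: [-0.9, -0.2, 6.7]
opening: 0.0246
```

Request:
play_rows([
  {"x": 0,"y": 0,"z": -0.05,"turn": 0,"jaw": 2},
  {"x": 0,"y": 0,"z": 0,"turn": 0,"jaw": 2},
])

```text
t: 14.15
tool_pos: [0.5466, 0.1387, 0.072]
tool_rot: [-1.353, -0.951, 0.95]
contact_force: [-2.3, -0.3, 6.9]
opening: 0.0247
```

```bash
python3 st.py
```

```text
t 14.15 p [0.5466 0.1387 0.072 ] psi 160.2 q [ 0.117  0.061  1.884  0.     1.196 -2.679] op 0.0247 F [-2.27 -0.26  6.94] M [-0.056  0.575 -0.039] ydir [ 0.0006  0.0002 -1.    ]
```

Request:
play_rows([
  {"x": -0.05,"y": 0,"z": -0.1,"turn": 0,"jaw": 2},
  {"x": 0,"y": 0,"z": 0,"turn": 0,"jaw": 2},
  {"x": 0,"y": 0,"z": 0,"turn": 0,"jaw": 2},
])

```text
t: 14.4
tool_pos: [0.5465, 0.1388, 0.0716]
tool_rot: [-1.354, -0.952, 0.95]
contact_force: [-1.2, -0.2, 8.9]
opening: 0.0244
```

Request:
play_rows([
  {"x": 0,"y": 0,"z": -0.05,"turn": 0,"jaw": 2},
  {"x": 0,"y": 0,"z": 0,"turn": 0,"jaw": 2},
])

```text
t: 14.57
tool_pos: [0.5466, 0.1388, 0.0713]
tool_rot: [-1.354, -0.952, 0.949]
contact_force: [-3.8, 0.3, 9.6]
opening: 0.0246
```

```bash
python3 st.py
```

```text
t 14.57 p [0.5466 0.1388 0.0713] psi 160.2 q [ 0.117  0.062  1.885  0.     1.193 -2.679] op 0.0246 F [-3.78  0.3   9.56] M [-0.061  0.684 -0.004] ydir [ 0.0017  0.0003 -1.    ]
```

Request:
play_rows([
  {"x": -0.08,"y": 0,"z": -0.1,"turn": 0,"jaw": 2},
  {"x": 0,"y": 0,"z": 0,"turn": 0,"jaw": 2},
  {"x": 0,"y": 0,"z": 0,"turn": 0,"jaw": 2},
])

```text
t: 14.82
tool_pos: [0.5465, 0.1388, 0.071]
tool_rot: [-1.355, -0.953, 0.948]
contact_force: [-2.7, -0.6, 11.9]
opening: 0.0244
```

Request:
play_rows([
  {"x": -0.05,"y": 0,"z": -0.08,"turn": 0,"jaw": 2},
  {"x": 0,"y": 0,"z": 0,"turn": 0,"jaw": 2},
  {"x": 0,"y": 0,"z": 0,"turn": 0,"jaw": 2},
])

```text
t: 15.07
tool_pos: [0.5465, 0.1388, 0.0707]
tool_rot: [-1.355, -0.954, 0.948]
contact_force: [-3.2, -0.7, 13.6]
opening: 0.0244
```

```bash
python3 st.py
```

```text
t 15.07 p [0.5465 0.1388 0.0707] psi 160.2 q [ 0.117  0.06   1.887 -0.     1.19  -2.679] op 0.0244 F [-3.22 -0.7  13.63] M [-0.057  0.54   0.035] ydir [ 0.0044  0.0004 -1.    ]
```

Request:
play_rows([
  {"x": -0.03,"y": 0,"z": -0.05,"turn": 0,"jaw": 2},
  {"x": 0,"y": 0,"z": -0.02,"turn": -5,"jaw": 2},
  {"x": 0,"y": 0,"z": -0.01,"turn": -5,"jaw": 2},
  {"x": 0,"y": 0,"z": -0.01,"turn": -5,"jaw": 2},
  {"x": 0,"y": 0,"z": -0.01,"turn": -5,"jaw": 2},
  {"x": 0,"y": 0,"z": -0.01,"turn": -5,"jaw": 2},
])

```text
t: 15.57
tool_pos: [0.5463, 0.1389, 0.0701]
tool_rot: [-1.484, -0.617, 0.61]
contact_force: [-3.8, -0.2, 14.2]
opening: 0.0244
```

```bash
python3 st.py
```

```text
t 15.57 p [0.5463 0.1389 0.0701] psi 134.9 q [ 0.117  0.061  1.888  0.     1.188 -2.238] op 0.0244 F [-3.79 -0.2  14.24] M [-0.058  0.708  0.033] ydir [ 0.0045  0.0005 -1.    ]
```

Request:
play_rows([
  {"x": -0.03,"y": 0,"z": -0.03,"turn": -6,"jaw": 2},
  {"x": -0.02,"y": 0,"z": -0.02,"turn": -6,"jaw": 2},
  {"x": 0,"y": 0,"z": -0.02,"turn": -6,"jaw": 2},
  {"x": 0,"y": 0,"z": -0.02,"turn": -6,"jaw": 2},
  {"x": 0,"y": 0,"z": -0.01,"turn": -6,"jaw": 2},
  {"x": 0,"y": 0,"z": -0.01,"turn": -6,"jaw": 2},
  {"x": 0,"y": 0,"z": -0.01,"turn": -6,"jaw": 2},
  {"x": 0,"y": 0,"z": -0.01,"turn": -6,"jaw": 2},
])

```text
t: 16.23
tool_pos: [0.5459, 0.1391, 0.0691]
tool_rot: [-1.569, 0.039, -0.046]
contact_force: [-4.6, -0.2, 15.8]
opening: 0.0243
```

```bash
python3 st.py
```

```text
t 16.23 p [0.5459 0.1391 0.0691] psi 86.9 q [ 0.117  0.061  1.889  0.     1.186 -1.399] op 0.0243 F [-4.6  -0.19 15.83] M [0.035 0.783 0.033] ydir [ 0.0048  0.001  -1.    ]
```

Request:
play_rows([
  {"x": -0.05,"y": 0,"z": -0.01,"turn": -6,"jaw": 2},
  {"x": 0,"y": 0,"z": -0.01,"turn": -6,"jaw": 2},
  {"x": -0.05,"y": 0,"z": -0.01,"turn": -6,"jaw": 2},
  {"x": 0,"y": 0,"z": -0.01,"turn": -6,"jaw": 2},
  {"x": 0,"y": 0,"z": -0.01,"turn": -6,"jaw": 2},
  {"x": 0,"y": 0,"z": -0.01,"turn": -6,"jaw": 2},
  {"x": 0,"y": 0,"z": -0.01,"turn": -6,"jaw": 2},
  {"x": 0,"y": 0,"z": -0.01,"turn": -6,"jaw": 2},
])

```text
t: 16.9
tool_pos: [0.5454, 0.1396, 0.0684]
tool_rot: [-1.452, 0.692, -0.7]
contact_force: [-3.0, 2.0, 14.5]
opening: 0.0243
```

```bash
python3 - <<'E'
from st import *
w=eyes.get_image("wrist");save(w,"w13",1.4)
s=eyes.get_image("side");save(s,"s13",7,(215,130,305,210))
E
```

```text
t 16.90 p [0.5454 0.1396 0.0684] psi 38.9 q [ 0.118  0.06   1.892  0.001  1.183 -0.561] op 0.0243 F [-2.96  2.04 14.47] M [0.34  0.474 0.045] ydir [ 0.0062  0.0021 -1.    ]
```

View pics/w13.png

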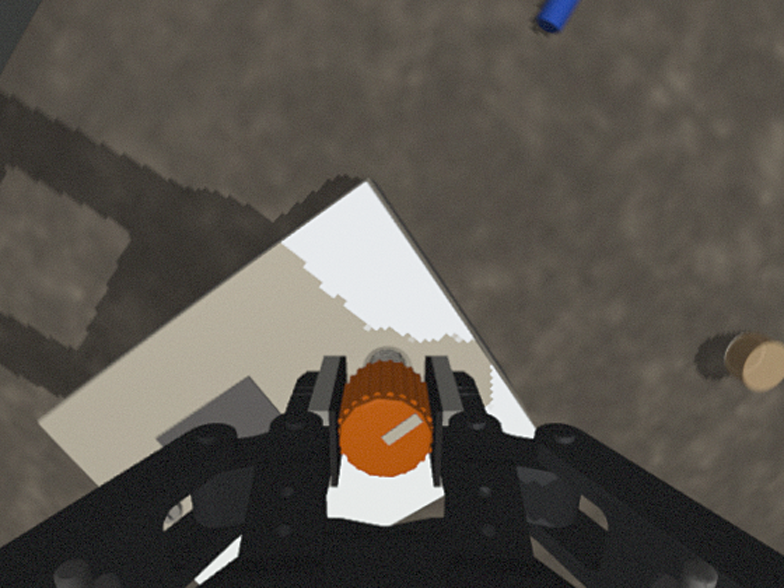

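View pics/s13.png

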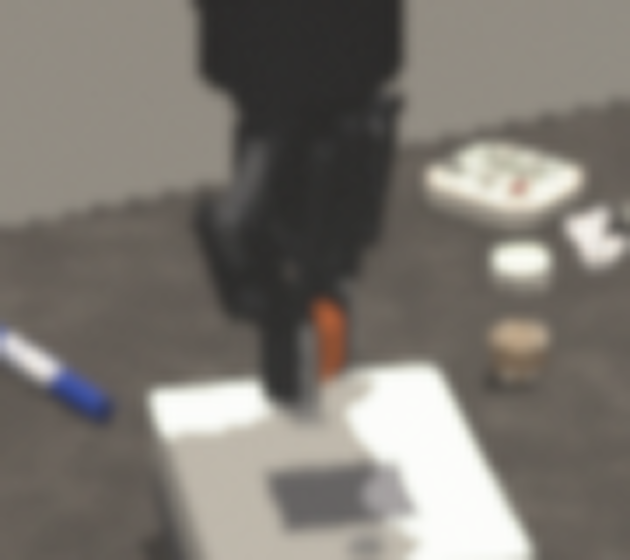

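Request:
play_rows([
  {"x": 0,"y": 0.05,"z": -0.02,"turn": -6,"jaw": 2},
  {"x": 0,"y": 0,"z": -0.02,"turn": -6,"jaw": 2},
  {"x": 0,"y": 0,"z": -0.02,"turn": -6,"jaw": 2},
  {"x": 0,"y": 0,"z": -0.01,"turn": -6,"jaw": 2},
  {"x": 0,"y": 0,"z": -0.01,"turn": -6,"jaw": 2},
  {"x": 0,"y": 0,"z": -0.01,"turn": -6,"jaw": 2},
  {"x": 0,"y": 0,"z": -0.01,"turn": -6,"jaw": 2},
  {"x": 0,"y": 0,"z": -0.01,"turn": -6,"jaw": 2},
])

```text
t: 17.67
tool_pos: [0.5457, 0.1403, 0.0676]
tool_rot: [-1.122, 1.322, -1.326]
contact_force: [-2.1, 2.5, 15.1]
opening: 0.0245
```

```bash
python3 st.py
```

```text
t 17.67 p [0.5457 0.1403 0.0676] psi -9.1 q [0.119 0.062 1.891 0.002 1.181 0.277] op 0.0245 F [-2.06  2.54 15.09] M [0.474 0.377 0.044] ydir [ 0.007   0.0026 -1.    ]
```

Request:
play_rows([
  {"x": 0,"y": 0.05,"z": -0.02,"turn": -6,"jaw": 2},
  {"x": 0,"y": 0,"z": -0.02,"turn": -6,"jaw": 2},
  {"x": 0,"y": 0,"z": -0.01,"turn": -6,"jaw": 2},
  {"x": 0,"y": 0,"z": -0.01,"turn": -6,"jaw": 2},
  {"x": 0,"y": 0,"z": -0.01,"turn": -6,"jaw": 2},
  {"x": 0,"y": 0,"z": -0.01,"turn": -6,"jaw": 2},
  {"x": 0,"y": 0,"z": -0.01,"turn": -6,"jaw": 2},
  {"x": 0,"y": 0,"z": -0.01,"turn": -6,"jaw": 2},
])

```text
t: 18.33
tool_pos: [0.5465, 0.1405, 0.0669]
tool_rot: [-0.549, 1.892, -1.893]
contact_force: [-0.4, 1.5, 14.3]
opening: 0.0243
```

```bash
python3 st.py
```

```text
t 18.33 p [0.5465 0.1405 0.0669] psi -57.1 q [0.119 0.064 1.891 0.001 1.178 1.116] op 0.0243 F [-0.43  1.51 14.33] M [0.307 0.091 0.032] ydir [ 0.0089  0.002  -1.    ]
```

Request:
play_rows([
  {"x": 0,"y": 0,"z": -0.02,"turn": -6,"jaw": 2},
  {"x": 0,"y": 0,"z": -0.02,"turn": -6,"jaw": 2},
  {"x": 0,"y": 0,"z": -0.02,"turn": -6,"jaw": 2},
  {"x": 0,"y": 0,"z": -0.02,"turn": -6,"jaw": 2},
  {"x": 0,"y": 0,"z": -0.01,"turn": -6,"jaw": 2},
  {"x": 0,"y": 0,"z": -0.01,"turn": -6,"jaw": 2},
  {"x": 0,"y": 0,"z": -0.01,"turn": -6,"jaw": 2},
  {"x": 0,"y": 0,"z": -0.01,"turn": -6,"jaw": 2},
])

```text
t: 19.0
tool_pos: [0.547, 0.1399, 0.066]
tool_rot: [-0.287, -2.087, 2.083]
contact_force: [0.3, -1.3, 15.5]
opening: 0.0244
```

```bash
python3 - <<'E'
from st import *
w=eyes.get_image("wrist");save(w,"w14",1.4)
E
```

```text
t 19.00 p [0.547  0.1399 0.066 ] psi -105.1 q [ 0.119  0.065  1.891 -0.     1.175  1.954] op 0.0244 F [ 0.31 -1.32 15.47] M [-0.072 -0.027  0.05 ] ydir [ 0.01    0.0008 -1.    ]
```

View pics/w14.png

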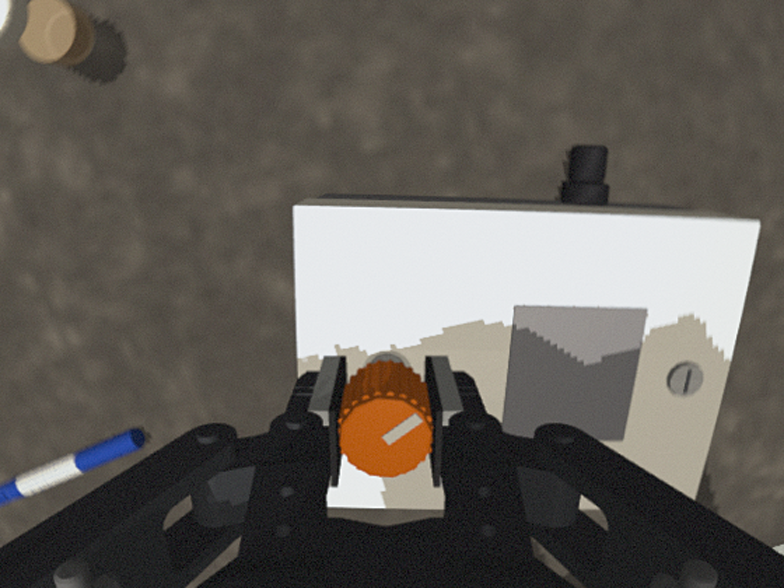

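Request:
play_rows([
  {"x": 0,"y": -0.04,"z": -0.02,"turn": -6,"jaw": 2},
  {"x": 0,"y": 0,"z": -0.01,"turn": -6,"jaw": 2},
  {"x": 0,"y": 0,"z": -0.01,"turn": -6,"jaw": 2},
  {"x": 0,"y": 0,"z": -0.01,"turn": -6,"jaw": 2},
  {"x": 0,"y": 0,"z": -0.01,"turn": -6,"jaw": 2},
  {"x": 0,"y": 0,"z": -0.01,"turn": -6,"jaw": 2},
])

```text
t: 19.55
tool_pos: [0.5469, 0.1394, 0.0653]
tool_rot: [-0.817, -1.696, 1.687]
contact_force: [0.0, -1.1, 15.4]
opening: 0.0245
```

```bash
python3 st.py
```

```text
t 19.55 p [0.5469 0.1394 0.0653] psi -141.1 q [ 0.118  0.066  1.892 -0.001  1.174  2.581] op 0.0245 F [ 0.02 -1.12 15.38] M [-0.146  0.04  -0.004] ydir [ 0.0096  0.0004 -1.    ]
```

Request:
play_rows([
  {"x": 0.05,"y": 0,"z": 0.1,"turn": 0,"jaw": 2},
  {"x": 0.05,"y": 0,"z": 0.1,"turn": 0,"jaw": 2},
  {"x": 0.05,"y": 0,"z": 0.1,"turn": 0,"jaw": 2},
  {"x": 0,"y": 0,"z": 0,"turn": 0,"jaw": 2},
])

```text
t: 19.88
tool_pos: [0.547, 0.1393, 0.0665]
tool_rot: [-0.81, -1.697, 1.691]
contact_force: [0.1, 0.8, 9.3]
opening: 0.0246
```

```bash
python3 st.py
```

```text
t 19.88 p [0.547  0.1393 0.0665] psi -140.8 q [ 0.118  0.066  1.889 -0.     1.18   2.576] op 0.0246 F [0.06 0.78 9.3 ] M [-0.03  -0.062  0.023] ydir [ 0.0066  0.0004 -1.    ]
```

Request:
play_rows([
  {"x": 0.05,"y": 0,"z": 0.1,"turn": 0,"jaw": 2},
  {"x": 0.05,"y": 0,"z": 0.05,"turn": 0,"jaw": 2},
  {"x": 0,"y": 0,"z": 0.05,"turn": 0,"jaw": 2},
  {"x": 0,"y": 0,"z": 0,"turn": 0,"jaw": 2},
])

```text
t: 20.22
tool_pos: [0.547, 0.1393, 0.0672]
tool_rot: [-0.808, -1.696, 1.691]
contact_force: [0.5, 0.2, 5.3]
opening: 0.0246
```

```bash
python3 st.py
```

```text
t 20.22 p [0.547  0.1393 0.0672] psi -140.8 q [ 0.118  0.067  1.887 -0.     1.183  2.576] op 0.0246 F [0.52 0.16 5.27] M [-0.015 -0.122 -0.04 ] ydir [ 0.0046  0.0004 -1.    ]
```

Request:
play_rows([
  {"x": 0.03,"y": 0,"z": 0.1,"turn": 0,"jaw": 2},
  {"x": 0,"y": 0,"z": 0.05,"turn": 0,"jaw": 2},
  {"x": 0,"y": 0,"z": 0,"turn": 0,"jaw": 2},
])

```text
t: 20.47
tool_pos: [0.5465, 0.1393, 0.0677]
tool_rot: [-0.807, -1.695, 1.691]
contact_force: [2.5, 0.5, 3.1]
opening: 0.0243
```

```bash
python3 st.py
```

```text
t 20.47 p [0.5465 0.1393 0.0677] psi -140.8 q [0.118 0.066 1.887 0.    1.185 2.576] op 0.0243 F [2.53 0.46 3.13] M [ 0.166 -0.523  0.061] ydir [ 0.0031  0.0005 -1.    ]
```

Request:
play_rows([
  {"x": 0.05,"y": 0,"z": 0.05,"turn": 0,"jaw": 2},
  {"x": 0,"y": 0,"z": 0,"turn": 0,"jaw": 2.4},
  {"x": 0,"y": 0,"z": 0,"turn": 0,"jaw": 2.7},
  {"x": 0,"y": 0,"z": 0,"turn": 0,"jaw": 3.2},
  {"x": 0,"y": 0,"z": 0,"turn": 0,"jaw": 4},
  {"x": 0,"y": 0,"z": 0,"turn": 0,"jaw": 4.6},
  {"x": 0,"y": 0,"z": 0,"turn": 0,"jaw": 4.6},
])

```text
t: 21.05
tool_pos: [0.5451, 0.1391, 0.0666]
tool_rot: [-0.803, -1.691, 1.693]
contact_force: [0.2, 0.2, -0.3]
opening: 0.0457
```

```bash
python3 - <<'E'
from st import *
w=eyes.get_image("wrist");save(w,"w15",1.4)
s=eyes.get_image("side");save(s,"s15",7,(215,130,305,210))
E
```

```text
t 21.05 p [0.5451 0.1391 0.0666] psi -140.8 q [ 0.118  0.067  1.888 -0.     1.188  2.575] op 0.0457 F [ 0.17  0.21 -0.28] M [ 0.002 -0.015  0.003] ydir [-0.0016 -0.0002 -1.    ]
```

View pics/w15.png

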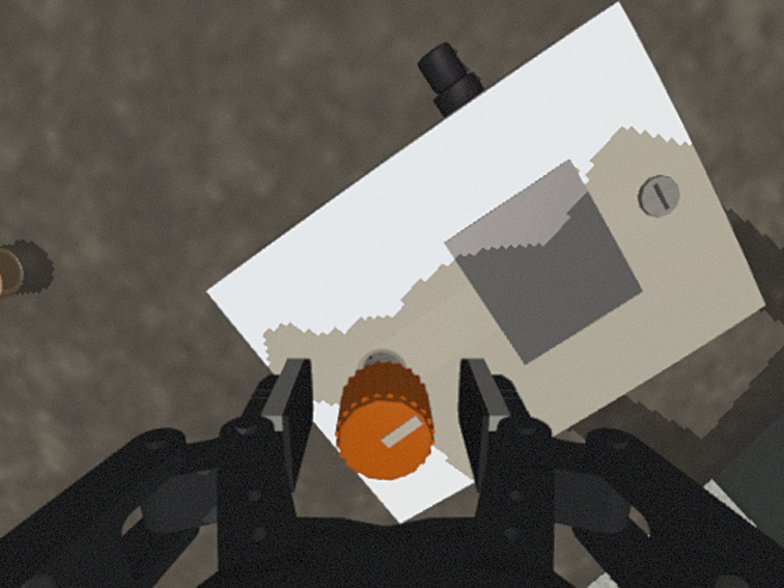

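View pics/s15.png

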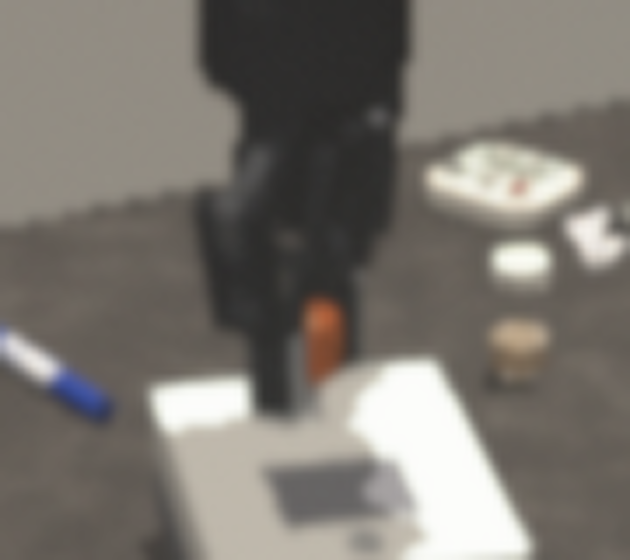

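Released; the screw stands between the open pads. I'll rise straight up, then look.

Request:
play_rows([
  {"x": 0,"y": 0,"z": 0.5,"turn": 0,"jaw": 4.6},
  {"x": 0,"y": 0,"z": 1,"turn": 0,"jaw": 4.6},
  {"x": 0,"y": 0,"z": 1.5,"turn": 0,"jaw": 4.6},
  {"x": 0,"y": 0,"z": 2,"turn": 0,"jaw": 4.6},
  {"x": 0,"y": 0,"z": 2,"turn": 0,"jaw": 4.6},
  {"x": 0,"y": 0,"z": 2,"turn": 0,"jaw": 4.6},
  {"x": 0,"y": 0,"z": 1,"turn": 0,"jaw": 4.6},
  {"x": 0,"y": 0,"z": 0,"turn": 0,"jaw": 4.6},
])

```text
t: 21.82
tool_pos: [0.548, 0.1394, 0.1716]
tool_rot: [-0.811, -1.698, 1.691]
contact_force: [0.6, -0.0, 0.8]
opening: 0.0461
```

Request:
play_rows([
  {"x": 0,"y": 0,"z": 1,"turn": 0,"jaw": 4.6},
  {"x": 0,"y": 0,"z": 1,"turn": 0,"jaw": 4.6},
  {"x": -1,"y": -1,"z": 1,"turn": 0,"jaw": 4.6},
  {"x": -1,"y": -2,"z": 0,"turn": 0,"jaw": 4.6},
  {"x": -1,"y": -2,"z": 0,"turn": 0,"jaw": 4.6},
  {"x": 0,"y": 0,"z": 0,"turn": 0,"jaw": 4.6},
  {"x": 0,"y": 0,"z": 0,"turn": 0,"jaw": 4.6},
])

```text
t: 22.4
tool_pos: [0.5154, 0.0887, 0.197]
tool_rot: [-0.804, -1.691, 1.691]
contact_force: [0.1, 0.7, -0.5]
opening: 0.046
```

```bash
python3 - <<'E'
from st import *
w=eyes.get_image("wrist");save(w,"w16",1.4)
s=eyes.get_image("side");save(s,"s16",7,(215,130,305,210))
t=eyes.get_image("top");save(t,"t16",1.4)
b=np.array([.5463,.1397,0])
for k,im in(("w",w),("s",s)):
    # head underside and top at expected tip depth 21 mm below mouth -> tip z .039, top .101
    print(k,[np.round(proj(im,b+[0,0,z]),1) for z in(.06,.077,.101,.106)])
E
```

```text
t 22.40 p [0.5154 0.0887 0.197 ] psi -140.9 q [ 0.028 -0.17   1.884  0.     1.428  2.487] op 0.0460 F [ 0.13  0.73 -0.54] M [-0.018  0.029  0.015] ydir [-0.0007  0.0003 -1.    ]
w [array([208.1, 220.6]), array([204.2, 227.3]), array([197.8, 238.2]), array([196.4, 240.7])]
s [array([258.7, 188.6]), array([258.6, 182.8]), array([258.5, 174.5]), array([258.5, 172.7])]
```

View pics/w16.png

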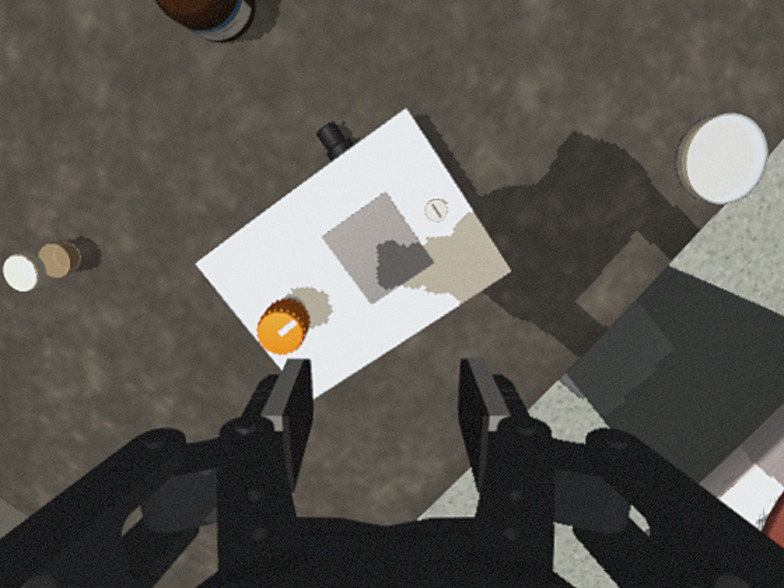

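View pics/s16.png

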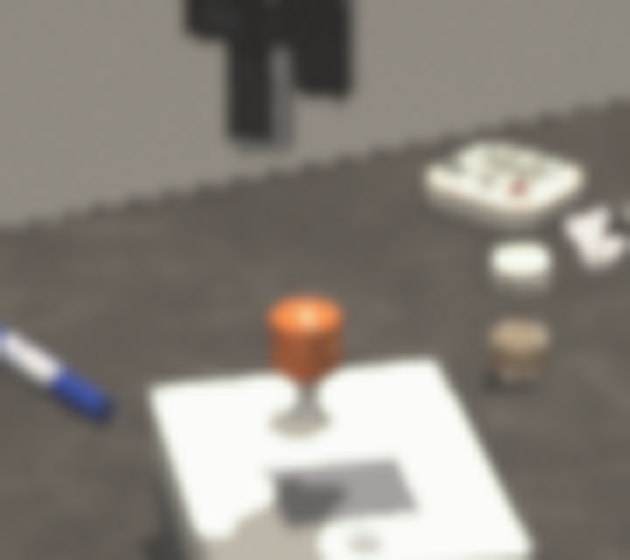

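View pics/t16.png

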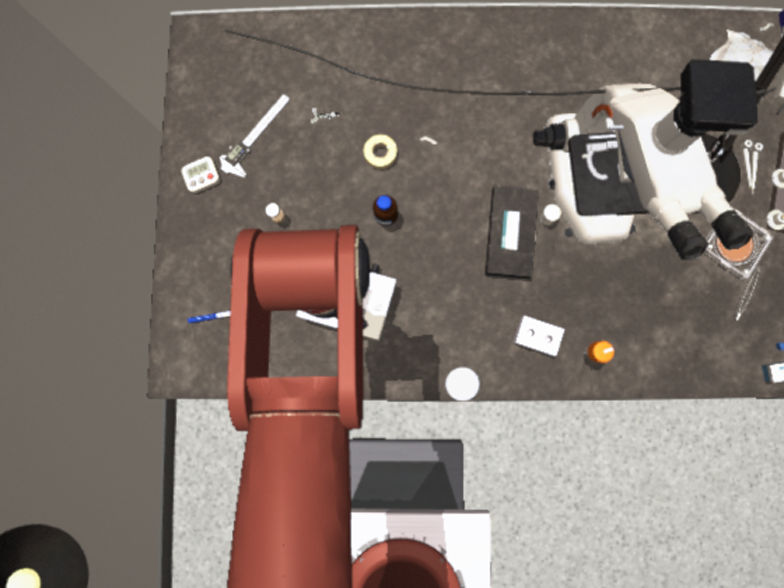

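Request:
play_rows([
  {"x": 0,"y": 1,"z": 0,"turn": 0,"jaw": 4.6},
  {"x": 0,"y": 2,"z": 0,"turn": 0,"jaw": 4.6},
  {"x": 0,"y": 2,"z": 0,"turn": 0,"jaw": 4.6},
  {"x": 0,"y": 2,"z": 0,"turn": 0,"jaw": 4.6},
  {"x": 0,"y": 1.5,"z": -1,"turn": 0,"jaw": 4.6},
  {"x": 0,"y": 0.5,"z": -1,"turn": 0,"jaw": 4.6},
  {"x": 0,"y": 0,"z": 0,"turn": 0,"jaw": 4.6},
  {"x": 0,"y": 0,"z": 0,"turn": 0,"jaw": 4.6},
])

```text
t: 23.22
tool_pos: [0.515, 0.1794, 0.1759]
tool_rot: [-0.801, -1.691, 1.694]
contact_force: [1.7, -0.7, -0.3]
opening: 0.0458
```

Request:
play_rows([
  {"x": 0,"y": 0,"z": 0,"turn": 0,"jaw": 4.6},
])

```text
t: 23.3
tool_pos: [0.5158, 0.1789, 0.1771]
tool_rot: [-0.804, -1.692, 1.693]
contact_force: [-0.6, -0.7, -0.1]
opening: 0.0458
```

```bash
python3 - <<'E'
from st import *
w=eyes.get_image("wrist");save(w,"w17",1.4)
b=np.array([.5463,.1397,0]);q=[proj(w,b+[0,0,z]) for z in(.06,.077,.101)];print(q)
c,r=int(q[1][0]),int(q[1][1]);save(w,"w17c",6,(c-55,r-45,c+55,r+45));print(c-55,r-45,[(x-[c-55,r-45])*6 for x in q])
E
```

```text
t 23.30 p [0.5158 0.1789 0.1771] psi -140.8 q [ 0.198 -0.096  1.851 -0.     1.387  2.656] op 0.0458 F [-0.56 -0.72 -0.12] M [-0.017 -0.032 -0.048] ydir [-0.0005 -0.0004 -1.    ]
[array([276.6752, 138.0276]), array([276.7928, 140.1398]), array([276.9891, 143.6687])]
221 95 [array([334.0511, 258.1654]), array([334.7566, 270.8386]), array([335.9346, 292.0122])]
```

View pics/w17c.png

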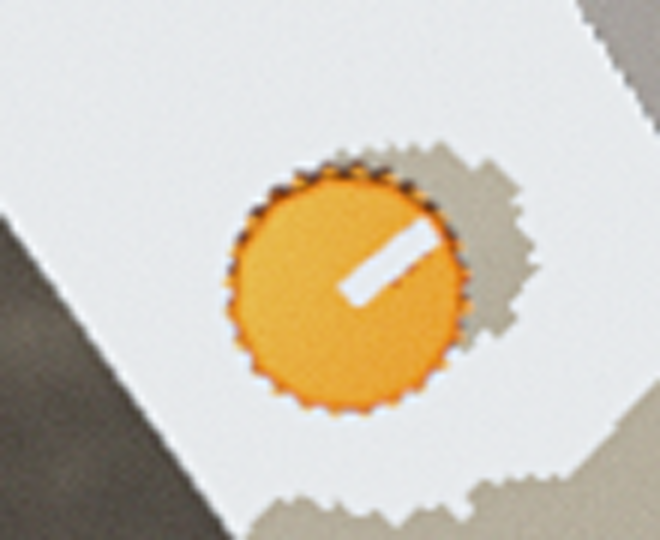

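Request:
play_rows([
  {"x": 0,"y": 0,"z": 2,"turn": 0,"jaw": 4.6},
  {"x": -0.5,"y": -2,"z": 2,"turn": 0,"jaw": 4.6},
  {"x": -0.5,"y": -3,"z": 0,"turn": 0,"jaw": 4.6},
  {"x": -0.5,"y": -3,"z": 0,"turn": 0,"jaw": 4.6},
  {"x": -0.5,"y": -3,"z": 0,"turn": 0,"jaw": 4.6},
  {"x": -0.5,"y": -3,"z": 0,"turn": 0,"jaw": 4.6},
  {"x": -0.5,"y": -3,"z": 0,"turn": 0,"jaw": 4.6},
  {"x": -0.5,"y": -3,"z": 0,"turn": 0,"jaw": 4.6},
])

```text
t: 24.02
tool_pos: [0.4805, -0.0229, 0.2182]
tool_rot: [-0.807, -1.693, 1.692]
contact_force: [1.0, -0.5, -0.4]
opening: 0.0461
```

Request:
play_rows([
  {"x": -0.5,"y": -3,"z": 0,"turn": 0,"jaw": 4.6},
  {"x": -0.5,"y": -3,"z": 0,"turn": 0,"jaw": 4.6},
  {"x": -0.5,"y": -3,"z": 0,"turn": 0,"jaw": 4.6},
  {"x": -0.5,"y": -3,"z": 0,"turn": 0,"jaw": 4.6},
  {"x": -0.5,"y": -3,"z": 0,"turn": 0,"jaw": 4.6},
  {"x": 0,"y": -2,"z": 0,"turn": 0,"jaw": 4.6},
  {"x": 0,"y": 0,"z": 0,"turn": 0,"jaw": 4.6},
])

```text
t: 24.6
tool_pos: [0.4552, -0.1948, 0.2182]
tool_rot: [-0.81, -1.688, 1.691]
contact_force: [0.1, 0.6, -0.6]
opening: 0.0459
```

```bash
python3 - <<'E'
from st import *
s=eyes.get_image("side");save(s,"s18",8,(220,145,300,215))
t=eyes.get_image("top");save(t,"t18",6,(200,175,300,250));save(t,"t18f",1.4)
b=np.array([.5459,.1384,0])
for k,im,c,f in(("t",t,(200,175),6),("s",s,(220,145),8)):
    print(k,[np.round((proj(im,b+[0,0,z])-c)*f,1) for z in(.06,.077,.101)])
a=s["img"].astype(int)
for nm,im in(("s",s),("t",t)):
    a=im["img"].astype(int);m=((a[:,:,0]>110)&(a[:,:,0]-a[:,:,2]>70)).astype(np.uint8)
    n,l,st,c=cv2.connectedComponentsWithStats(m)
    print(nm,[(st[i].tolist(),np.round(c[i],1)) for i in range(1,n) if st[i,4]>40])
E
```

```text
t 24.60 p [ 0.4552 -0.1948  0.2182] psi -141.2 q [-0.554 -0.259  1.924 -0.001  1.475  1.91 ] op 0.0459 F [ 0.11  0.62 -0.57] M [ 0.023 -0.002  0.017] ydir [ 0.001  -0.0021 -1.    ]
t [array([178.4, 194.7]), array([171.5, 189.7]), array([161.4, 182.3])]
s [array([310.1, 350.3]), array([309.6, 304. ]), array([308.8, 237.6])]
s [([44, 117, 33, 18, 175], array([ 62.4, 127. ])), ([18, 139, 30, 16, 241], array([ 34.3, 144.4])), ([253, 172, 11, 12, 96], array([258.1, 177.3])), ([74, 279, 19, 33, 280], array([ 85.2, 297.2])), ([323, 299, 22, 28, 477], array([332.7, 312.6])), ([532, 400, 28, 20, 494], array([545.7, 410.2]))]
t [([513, 170, 25, 17, 199], array([526.4, 179.6])), ([339, 189, 135, 158, 6706], array([410.2, 262.2])), ([222, 201, 11, 11, 85], array([227.2, 206.1])), ([409, 230, 79, 135, 1841], array([452.3, 299.6])), ([304, 321, 104, 99, 6489], array([358.7, 377.2])), ([268, 386, 33, 15, 379], array([284. , 392.4])), ([175, 400, 46, 20, 493], array([194.2, 412.5]))]
```

View pics/s18.png

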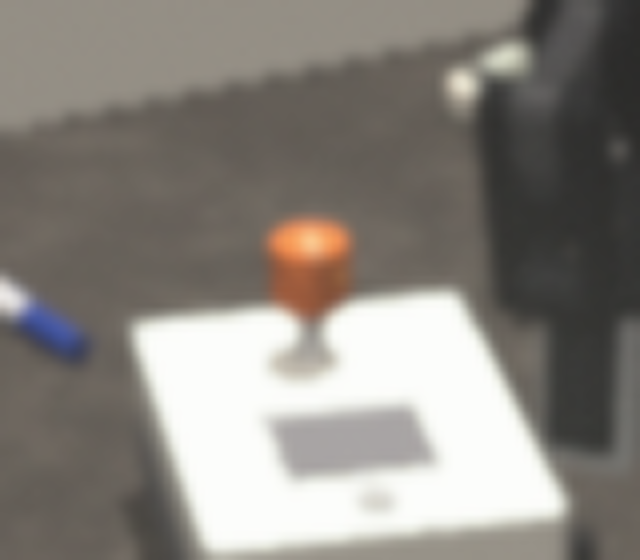

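View pics/t18.png

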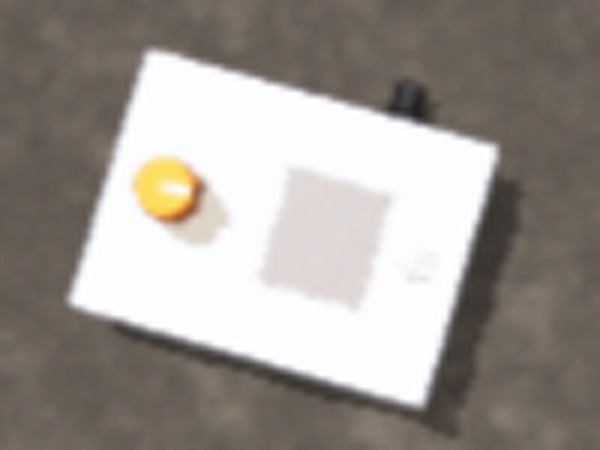

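View pics/t18f.png

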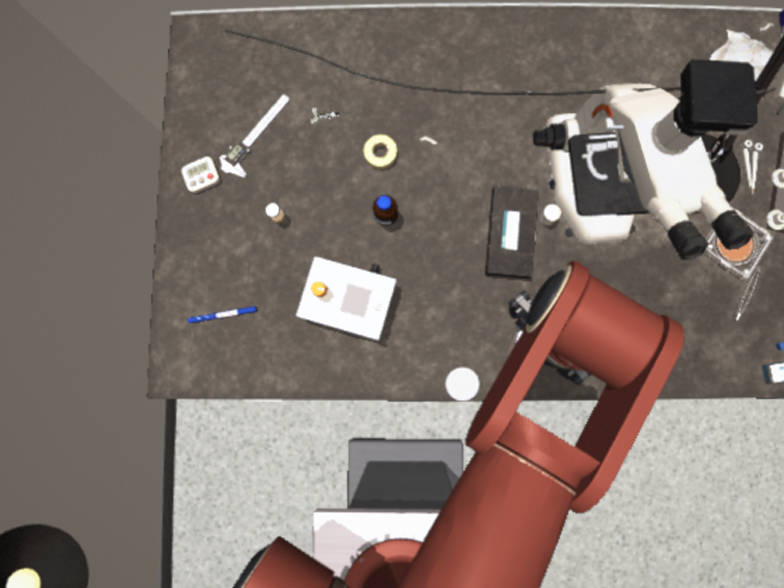

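```bash
python3 - <<'E'
from st import *
print(finish_job())
E
```

```text
t 24.70 p [ 0.4556 -0.1918  0.2178] psi -141.0 q [-0.549 -0.26   1.925  0.     1.476  1.911] op 0.0461 F [ 0.59 -0.7  -0.34] M [0.017 0.02  0.032] ydir [ 0.0006  0.     -1.    ]
the job is handed in; nothing more can be done
None
```

The smaller orange screw is now in the open pilot hole, about 5 mm deeper than where it first stood. The job is handed in at about 24.7 s of the 72 s allowed.

- **Driving:** I took the screw from the stand, not the larger look-alike beside it. I lowered it into the hole until it touched, then turned it 301° clockwise in one grip, so no regripping was needed. The downward force read about 14–16 N during the turning and the sideways force at most about 5 N. These are readings at the end of each move.
- **Depth:** The 6 mm-per-turn pitch gives 5.0 mm. Comparing the gripper height at the same 3 N load before and after gives 5.1 mm. The white mark on the head did not move relative to the pads, so the screw did not slip. The side camera is too coarse to confirm this. One view matched 5 mm, and another read up to about 1–2 mm deeper.
- **Final state:** The screw stands free and the gripper is open and well clear. In the last top view the bottle, vial, petri dish and marker are where they started.
- **Disagreement:** The top and wrist cameras put the head about 1–1.5 mm off the measured hole axis. That is within the hole's clearance and the calibration error, or a lean of up to about 2°. The side view shows it upright, so I left it.

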